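Key the ink tumbler's shaft and slide its bottle-carrier hub home

TASK

Put the ink tumbler back together: lay the loose steel key fully down into the slot on top of the motor's shaft (the spindle may have stopped a little to one side, so feel for the slot), then slide the bottle-carrier hub onto the shaft with its keyway over the key until it clicks and sits flush against the shoulder. Be gentle - never force the key or the hub against the drive - and leave the other things on the chest where they stand.

Things in the scene. Friction and masses are not known exactly. Their poses are not given: they have to be found in the camera images.
- drive: Ink tumbler drive unit, fixed on the chest: dark base plate 150 x 104 mm (top 14 mm up), grey gear case 80 mm wide and 100 mm high that begins 12 mm behind (+x of) the shoulder, finned motor behind it. Origin on the mat straight below the shaft's shoulder, z up. Its level shaft, axis 72 mm up, sticks out along the unit's -x, roughly towards the robot.
- shaft_shoulder (a point): Point on the shaft axis in the face of the shoulder, a collar 45 mm across against which the hub seats; axes as the drive unit's. A spring ball under the shaft, 8 mm out from here, snaps into a groove in the hub's bore over the last 12 mm of its travel: getting past it takes about 12 to 18 N.
- shaft_slot (a point): Point on the shaft axis at mid-length of the slot, 17 mm out (-x) from the shoulder; axes as the unit's. Slot along x: 30 mm long, 11.2 wide, closed ends, flat floor 11 mm from the axis, side walls about 4 mm high. It faces up only to within 0.28 rad (4.5 mm sideways at the surface): find it by eye or touch. The spindle turns freely against 0.08 N m drag.
- shaft_tip (a point): Centre of the shaft's free end, 44 mm out from the shoulder; axes as the unit's. The greased steel shaft is 32 mm thick, its last 4 mm tapered to 27 mm.
- key: Loose steel key lying on the mat: 26 mm long (x), 10 wide (y), 10 high (z), round ends, bevelled edges, 22 g. Origin at the centre of its underside, z up. It goes into the slot as it lies, either way round, and then stands 5 mm proud of the shaft; grip it across its width by its upper 4 mm so that the fingertips stay clear of the shaft.
- key_mid (a point): Centre of the key, 5 mm above its underside. With the key fully down it is 16 mm from the point shaft_slot.
- hub: Loose bottle-carrier hub, about 0.32 kg, standing on its flat underside: aluminium block 46 mm deep (x), 60 wide (y), 60 high, long edges cut off; at its -x end a dark plate and a black C-shaped bottle clip reaching 65 mm from the origin. Origin at the centre of the block's underside, z up. Grip it from above across its flat 60 mm wide sides.
- hub_mouth (a point): Centre of the open end of the hub's bore, on the block's +x face, 30 mm above its underside; axes as the hub's. Bore along x, 33.2 mm across, 46 mm deep, closed at the clip end. The keyway runs along the top of the bore, under the set screw in the block's top: 11.6 mm wide, its roof 22.6 mm from the axis. At home this point meets the shoulder point.
- ink_amber: Bystander: small dark pigment bottle, 29 mm across, 86 mm high. Origin at the centre of its underside. Leave it alone.
- ink_orange: Bystander: small white pigment bottle, 29 mm across, 96 mm high. Origin at the centre of its underside. Leave it alone.
- ink_black: Bystander: black pigment bottle, 33 mm across, 102 mm high. Origin at the centre of its underside. Leave it alone.
- jar_balm: Bystander: screw-lid jar, 59 mm across, 50 mm high. Origin at the centre of its underside. Leave it alone.
- tape_micropore: Bystander: roll of tape lying flat, 70 mm across, 19 mm high. Origin at the centre of its underside. Leave it alone.
- tweezers: Bystander: steel tweezers lying flat, 126 mm long (y). Origin at the centre of its underside. Leave it alone.
- grip_steel: Bystander: knurled steel grip tube, 62 mm long (y), 21 mm thick. Origin at the centre of its underside. Leave it alone.
- needles_4: Bystander: sealed cartridge pouch, 98 x 42 x 10 mm. Origin at the centre of its underside. Leave it alone.
Not all that is in view belongs to the job. Several things look just like the hub: the one meant starts farthest to the robot's left.

How it is judged:
By the outcome, as a careful person would: the job done as asked, in the order asked, and still so for the second after the job is handed in, with the robot touching nothing.
It also fails if it takes over 72 s, if anything falls off the work surface, if the arm or the gripper's body presses on something with over 40 N, if the wrist force passes 120 N, or if a joint passes its speed limit or range.

ROBOT

A 6-joint arm with a two-finger parallel gripper is mounted at the origin on a cart in front of the work surface, level with it; the furniture and walls round the work are solid. World frame = base frame: x ahead of the robot, y to its left, z up, the work surface at z = 0. Lengths are in m, angles in degrees, forces in N, time in s.
With the tool pointing down it reaches from about 0.375 to 0.9 m from the base axis. Payload 3.1 kg.
Tool frame: the origin (TCP) lies between the finger pads; the fingertips stand 11 mm ahead of it and the grasp point (between the pads) lies 8 mm behind it; z points along the fingers, y is the direction in which the jaws open and shut (so a half turn about z gives the same grasp; the last joint's range is limited). The gripper opens to 87 mm and grips with 3 to 60 N. Pads are 19 mm wide; open, the fingers measure 117 mm over their backs; the gripper's body (75 mm by 190 mm) begins 51 mm behind the grasp point.
Start: joints at [-83.108, 30.224, 82.088, -0, 67.689, -10.227], TCP at [0.184, -0.597, 0.234] pointing down, gripper open.
Joint ranges: [-176.69, 176.69], [-43.24, 126.21], [12.49, 139.97], [-82, 262], [0, 151.66], [-163.58, 163.58]. Speed limits (degrees/s): [159.86, 159.86, 180, 180, 180, 180].

INTERFACE

Orientations are given as a 3x3 rotation matrix whose columns are the frame's x, y, z axes.
In Python, from rig import bot, vision gives the robot as it stands. The module is installed in compiled form; this text tells all that it offers.
- The arm moves only by the tool jog_arm, never from a script. Its argument "rows" is a list of rows, each an object with "dp": the shift along the tool's x, y, z in mm, a list of three; "turn": the turn, a rotation vector about the tool's x, y, z in degrees, a list of three; "grip": the opening, from 0 (shut) to 1 (fully open). A call has 1 to 10 rows; each row is the pose to reach, as a shift and turn from the pose commanded when the call began, along the tool's axes at that moment; what a row does not reach only later rows make up. A row lasts 1/10 s, in which the tool goes at most 50 mm and 8.59 degrees, less where a joint would pass 70% of its speed; a pose out of reach is approached as far as the arm can. A call with a gripper value outside its range is refused whole. The fingers move at their own pace and stop on an object; the grip force is fixed at half the most. Time passes only in rows, so rows that repeat a pose let the fingers close. It gives the time, the measured TCP pose, the force and the opening at its end, in the units of the state.
- bot.read_state(): the state, without advancing time (a new reading comes with each control period).
- vision.capture(name): name is "scene" or "side" or "wrist"; returns (picture, depth): 420x560x3 uint8, red, green, blue; 420x560 float32, m along the optical axis (not along the pixel's ray), 0 where there is no reading.
- vision.camera_info(name): a dict with "vertical_fov" (degrees; the focal length in pixels is half the picture's height over the tangent of half this angle, whatever the lens; pixels are square), "cx", "cy" (the principal point, pixels), "position" and "rotation" of the camera in the world. Camera axes: x right, y down, z forward; pixel columns grow to the right and rows downward; lengths in m; the calibration is good to about 2 mm. A picture is of the moment at which its call begins: read the wrist's pose just before it. camera_info takes no time and is no camera call; for the wrist camera it gives the pose at the moment of the call.
- bot.hand_in(): hands the job in, once; it reports no verdict.
The state is a dict: "time_s": time; "joint_positions": joint angles; "qvel": joint speeds; "tau": joint torques, N m; "position": TCP position; "tcp_rot": TCP orientation; "force": force on the tool from outside, world axes, zero at the start; "moment": the same for the moment, N m; "opening": opening from 0.0 (shut) to 1.0 (fully open).
Only numpy, scipy, OpenCV 4.12 (cv2) and the standard library are available. Lean on these libraries where they do the work, as an engineer would, in place of code of your own. Each camera call takes 0.05 s, during which the arm holds its last target.

## Working session

There is one attempt and no reset: what is moved stays moved. The work goes in short steps, Python scripts to look and compute and a tool call to move; the robot and the scene stay as the last step left them, time stands still between calls to the robot, and variables do not carry over. Pictures are saved under pics/ and viewed, and the job is handed in when it is done.

Besides the shell and the picture viewer there is one more tool, called in YAML: its name, and indented under it one key for each argument. jog_arm: Moves the arm, as the interface text tells. Its arguments: {"type":"object","properties":{"rows":{"type":"array"}},"required":["rows"]}

```bash
mkdir -p pics; ls
python3 - <<'E'
from rig import bot, vision
import cv2, numpy as np
for n in ["scene","side"]:
    p,d=vision.capture(n)
    cv2.imwrite(f"pics/{n}0.png",p[:,:,::-1]); np.save(f"pics/{n}0_d.npy",d); np.save(f"pics/{n}0_p.npy",p)
    c=vision.camera_info(n); print(n,c)
s=bot.read_state(); print(s)
print(vision.camera_info("wrist"))
E
```

```text
pics
scene {'vertical_fov': 47.060373446596884, 'cx': 273.0655430674631, 'cy': 213.4781840440132, 'position': array([-0.27285279, -0.69466632,  0.8377604 ]), 'rotation': array([[ 0.58770227, -0.47707414,  0.6534572 ],
       [-0.80889329, -0.36368477,  0.46197948],
       [ 0.01725396, -0.80008353, -0.59964043]])}
side {'vertical_fov': 42.79294678520706, 'cx': 279.1362551099419, 'cy': 208.26175057120133, 'position': array([0.76838746, 0.49198497, 1.07597682]), 'rotation': array([[-0.93695698,  0.29961264, -0.17984404],
       [ 0.34919879,  0.78347301, -0.51403332],
       [-0.01310793, -0.54442843, -0.83870487]])}
{'time_s': 0.1, 'joint_positions': array([-8.31087962e+01,  3.02733465e+01,  8.21490690e+01, -1.01611688e-03,
        6.76908286e+01, -1.02277930e+01]), 'qvel': array([-0.17549394, -0.1141393 , -0.21436046, -0.11061616, -0.04554156,
        0.05259641]), 'tau': array([-1.32807327e-04, -4.40984416e+01, -1.77150589e+01,  6.35915785e-02,
        5.33412199e-02, -4.18193736e-05]), 'position': array([ 0.18391282, -0.59665258,  0.23267249]), 'tcp_rot': array([[ 9.55693527e-01,  2.94363412e-01, -2.53435592e-04],
       [ 2.94363331e-01, -9.55691575e-01,  1.96023424e-03],
       [ 3.34814981e-04, -1.94798532e-03, -9.99998047e-01]]), 'force': array([-0.52949055, -0.10608043,  0.24723035]), 'moment': array([ 0.01499539,  0.012588  , -0.01845061]), 'opening': 1.0054205537953018}
{'vertical_fov': 64.51884397043281, 'cx': 279.68768367940265, 'cy': 208.3891355174126, 'position': array([ 0.26129166, -0.57293464,  0.38314011]), 'rotation': array([[ 0.29391793, -0.91390935, -0.27996778],
       [-0.95582953, -0.28147642, -0.08462226],
       [-0.00146725,  0.29247347, -0.95627251]])}
```

View pics/scene0.png

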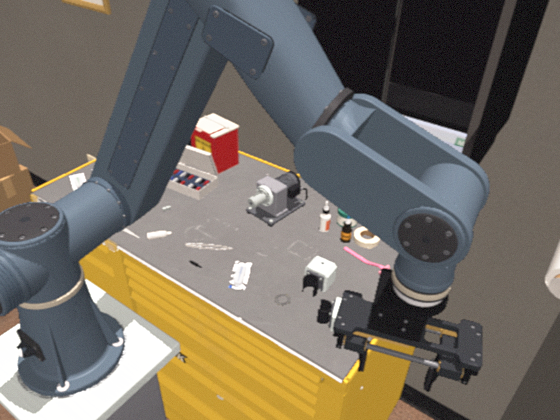

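View pics/side0.png

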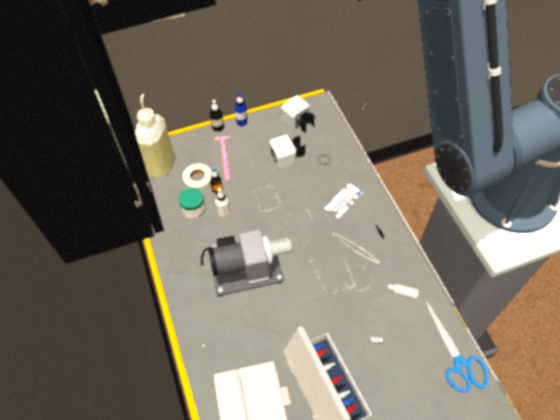

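```bash
cat > h.py <<'E'
import numpy as np, cv2
from rig import bot, vision
def cam(n):
    c=vision.camera_info(n); c=dict(c); c['f']=210/np.tan(np.radians(c['vertical_fov'])/2); return c
def ray(c,u,v): return c['rotation']@np.array([(u-c['cx'])/c['f'],(v-c['cy'])/c['f'],1.])
def onplane(c,u,v,z=0.):
    r=ray(c,u,v); t=(z-c['position'][2])/r[2]; return c['position']+t*r
def pt(c,u,v,d): return c['position']+d*ray(c,u,v)
def proj(c,P):
    q=c['rotation'].T@(np.asarray(P)-c['position']); return np.array([c['cx']+c['f']*q[0]/q[2],c['cy']+c['f']*q[1]/q[2]])
def cloud(c,d):
    v,u=np.mgrid[0:d.shape[0],0:d.shape[1]]
    q=np.stack([(u-c['cx'])/c['f'],(v-c['cy'])/c['f'],np.ones_like(d)],-1)*d[...,None]
    P=q@c['rotation'].T+c['position']; P[d==0]=np.nan; return P
E
python3 - <<'E'
from h import *
p=cv2.imread("pics/side0.png")
a=cv2.resize(p[85:185,240:380],None,fx=5.6,fy=5.6,interpolation=cv2.INTER_CUBIC); cv2.imwrite("pics/c1.png",a)
a=cv2.resize(p[215:365,320:440],None,fx=5,fy=4,interpolation=cv2.INTER_CUBIC);a=cv2.resize(p[215:365,320:480],None,fx=4,fy=4,interpolation=cv2.INTER_CUBIC); cv2.imwrite("pics/c2.png",a)
a=cv2.resize(p[180:300,180:330],None,fx=5,fy=5,interpolation=cv2.INTER_CUBIC); cv2.imwrite("pics/c3.png",a)
c=cam("side"); d=np.load("pics/side0_d.npy")
for n,(u,v) in dict(hubA=(284,145),hubB=(294,107),white=(377,340),dark=(380,231),tube=(403,291),shaft=(284,243),case=(252,245),mat=(340,300)).items():
    print(n,pt(c,u,v,d[v,u]).round(3),onplane(c,u,v).round(3))
E
```

```text
hubA [ 0.475 -0.299  0.061] [ 0.458 -0.346  0.   ]
hubB [ 0.406 -0.408  0.06 ] [ 0.385 -0.461  0.   ]
white [0.464 0.21  0.008] [0.462 0.208 0.   ]
dark [ 0.343 -0.023  0.005] [ 0.341 -0.025  0.   ]
tube [0.369 0.136 0.021] [0.361 0.129 0.   ]
shaft [ 0.577 -0.029  0.086] [ 0.56  -0.074  0.   ]
case [ 0.643 -0.043  0.096] [ 0.631 -0.096  0.   ]
mat [ 0.497  0.099 -0.001] [0.498 0.1   0.   ]
```

View pics/c1.png

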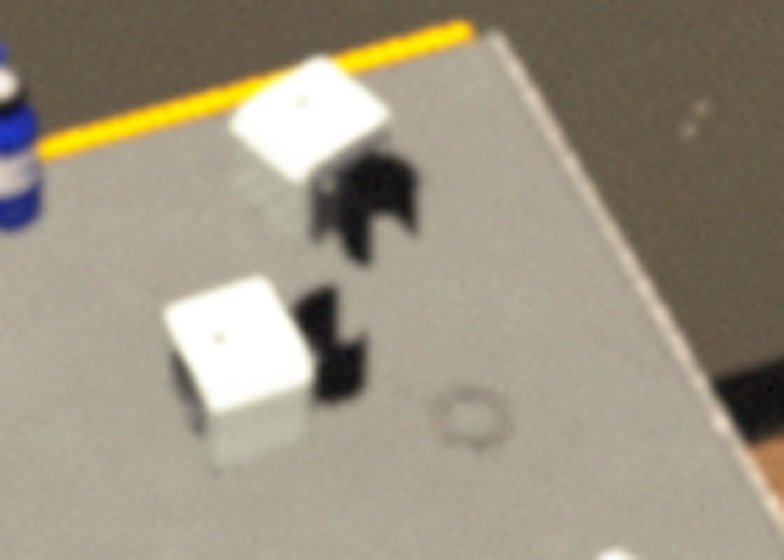

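View pics/c2.png

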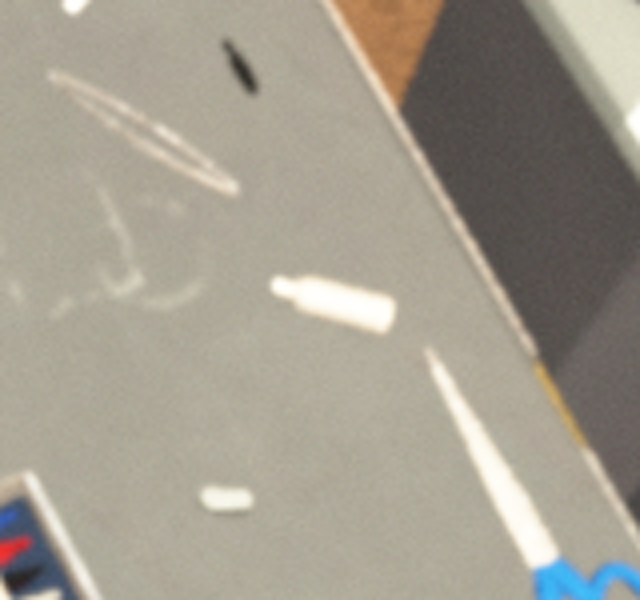

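View pics/c3.png

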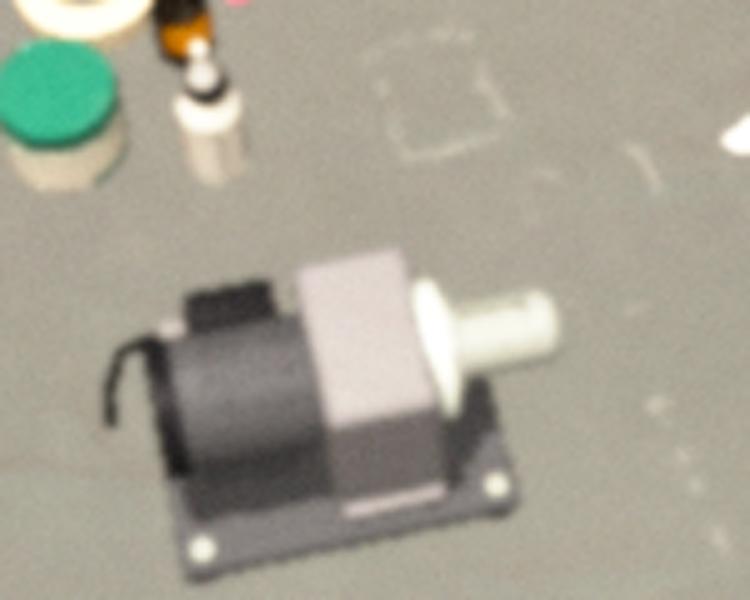

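Hub lookalikes in the side view are (284,150), at y≈-0.30, and (296,110), at y≈-0.41. I choose (284,150), the one farther left. The crop shows a white block with a clip and nothing similar farther left.

Key candidates are the pale pill at (377,340), the dark tip at (380,231) and the tube at (403,291). I choose the pill, which is about 26 mm long and 8–10 mm high. First I'll go over the drive for a close look.

jog_arm:
  rows:
    - {"dp": [448,-382,-60],"turn": [0,0,17],"grip": 1}
    - {"dp": [448,-382,-60],"turn": [0,0,17],"grip": 1}
    - {"dp": [448,-382,-60],"turn": [0,0,17],"grip": 1}
    - {"dp": [448,-382,-60],"turn": [0,0,17],"grip": 1}
    - {"dp": [448,-382,-60],"turn": [0,0,17],"grip": 1}
    - {"dp": [448,-382,-60],"turn": [0,0,17],"grip": 1}
    - {"dp": [448,-382,-60],"turn": [0,0,17],"grip": 1}
    - {"dp": [448,-382,-60],"turn": [0,0,17],"grip": 1}
    - {"dp": [448,-382,-60],"turn": [0,0,17],"grip": 1}
    - {"dp": [448,-382,-60],"turn": [0,0,17],"grip": 1}

```text
time_s: 1.1
position: [0.4513, -0.1754, 0.2843]
tcp_rot: [[1.0, 0.002, -0.0], [0.002, -1.0, 0.0], [-0.0, -0.0, -1.0]]
force: [1.0, -0.7, -0.8]
opening: 0.998
```

```bash
cat >> h.py <<'E'
from scipy.spatial.transform import Rotation as R
def snap(n,f):
    s=bot.read_state(); c=cam(n); p,d=vision.capture(n); cv2.imwrite(f"pics/{f}.png",p[:,:,::-1]); np.save(f"pics/{f}_d.npy",d); np.savez(f"pics/{f}.npz",**{k:c[k] for k in c}); return c,p,d,s
def move(tgt,Rt=None,s=None):
    s=s or bot.read_state(); T=s['tcp_rot']; dp=T.T@(np.asarray(tgt)-s['position'])*1000
    r=None if Rt is None else R.from_matrix(T.T@Rt).as_rotvec(degrees=True)
    print("dp",dp.round(1),"turn",None if r is None else r.round(2),"pos",s['position'].round(4),"t",s['time_s'],"F",s['force'].round(1)); return dp,r
def down(yaw): # tool x at world yaw deg, pointing down
    a=np.radians(yaw); x=[np.cos(a),np.sin(a),0]; z=[0,0,-1]; return np.stack([x,np.cross(z,x),z],1)
E
python3 - <<'E'
from h import *
snap("wrist","w1"); move([.5,-.1,.28],down(0))
E
```

```text
dp [ 45.8 -68.5   5.7] turn [-0.3  -0.25  0.42] pos [ 0.4547 -0.1689  0.2852] t 1.15 F [ 2.9  2.2 -0. ]
```

View pics/w1.png

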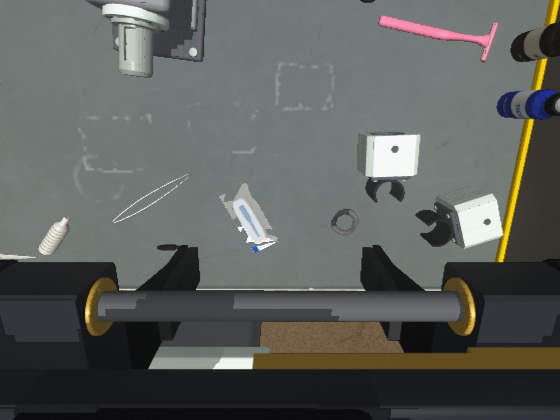

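The wrist view shows the two hub lookalikes at (389,155) and (470,218). The left one, at (389,155), is the hub meant. The drive shaft is at (135,50). I'll move closer over the drive.

jog_arm:
  rows:
    - {"dp": [60,-140,50],"turn": [0,0,0],"grip": 1}
    - {"dp": [60,-140,50],"turn": [0,0,0],"grip": 1}
    - {"dp": [60,-140,50],"turn": [0,0,0],"grip": 1}
    - {"dp": [60,-140,50],"turn": [0,0,0],"grip": 1}
    - {"dp": [60,-140,50],"turn": [0,0,0],"grip": 1}
    - {"dp": [60,-140,50],"turn": [0,0,0],"grip": 1}

```text
time_s: 1.75
position: [0.5103, -0.0381, 0.2343]
tcp_rot: [[1.0, 0.002, -0.0], [0.002, -1.0, -0.001], [-0.0, 0.001, -1.0]]
force: [-0.6, -0.5, 0.8]
opening: 1.001
```

Run:
```python
from h import *
snap("wrist","w2"); move([.5,-.1,.28],down(0))
p=cv2.imread("pics/w2.png")
```

```text
dp [-10.4  61.4 -45.4] turn [ 0.04 -0.02  0.05] pos [ 0.5104 -0.0386  0.2346] t 1.8 F [-0.4  0.1 -0.4]
```

View pics/w2.png

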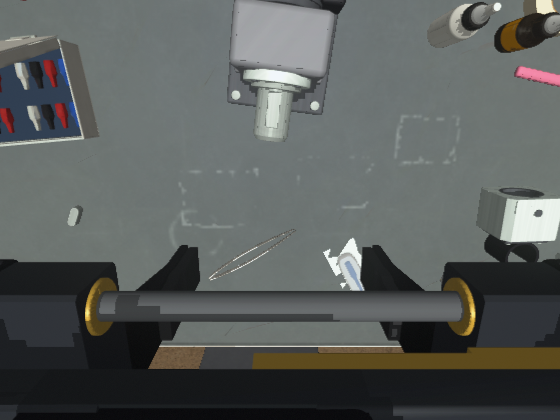

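Run:
```python
from h import *
p=cv2.imread("pics/w2.png")
cv2.imwrite("pics/w2a.png",cv2.resize(p[60:150,220:340],None,fx=6.6,fy=6.6,interpolation=cv2.INTER_CUBIC))
cv2.imwrite("pics/w2b.png",cv2.resize(p[195:235,50:110],None,fx=10,fy=10,interpolation=cv2.INTER_CUBIC))
z=np.load("pics/w2.npz"); c={k:z[k] for k in z}; d=np.load("pics/w2_d.npy"); P=cloud(c,d)
# shaft/hub cloud: points with z>0.08, x between
m=(P[...,2]>0.08)&(P[...,0]<0.65)&(abs(P[...,1]+.03)<.06)
for r in range(70,142,6):
    k=np.where(m[r])[0]
    if len(k):
        q=P[r,k]; j=q[:,2].argmax(); print(r,k.min(),k.max(),q[0].round(4),q[j].round(4),q[-1].round(4))
# key
g=(P[...,2]>0.006)&(P[...,2]<0.02); g[:, :50]=0; g[:,100:]=0; g[:200]=0; g[230:]=0
print(g.sum(), np.nanmedian(P[g],0)); v,u=np.where(g); print(cv2.minAreaRect(np.stack([u,v],1).astype(np.float32)))
```

```text
70 244 326 [ 0.6208 -0.0076  0.0804] [ 0.6189 -0.0698  0.1006] [ 0.6195 -0.0753  0.0946]
76 244 323 [ 0.616  -0.0075  0.0811] [ 0.6144 -0.0357  0.1012] [ 0.6149 -0.073   0.0956]
82 253 308 [ 0.6111 -0.0152  0.0823] [ 0.61   -0.0429  0.1002] [ 0.6112 -0.062   0.0818]
88 260 298 [ 0.6064 -0.021   0.0805] [ 0.6058 -0.0332  0.0941] [ 0.6063 -0.0535  0.0833]
94 260 290 [ 0.6015 -0.0209  0.0812] [ 0.6014 -0.0399  0.0861] [ 0.6016 -0.0468  0.0802]
100 259 289 [ 0.5966 -0.02    0.0809] [ 0.5965 -0.039   0.0875] [ 0.5966 -0.046   0.0808]
106 259 288 [ 0.5916 -0.02    0.0827] [ 0.5916 -0.0382  0.086 ] [ 0.5916 -0.0452  0.0808]
112 258 286 [ 0.5866 -0.0189  0.0812] [ 0.5867 -0.0373  0.0879] [ 0.5866 -0.0434  0.0825]
118 257 286 [ 0.5815 -0.018   0.0816] [ 0.5818 -0.0253  0.089 ] [ 0.5816 -0.0435  0.0818]
124 256 287 [ 0.5763 -0.0169  0.0801] [ 0.5766 -0.0235  0.0868] [ 0.5764 -0.0445  0.0802]
130 256 285 [ 0.5711 -0.0169  0.0807] [ 0.5716 -0.0295  0.088 ] [ 0.5711 -0.0427  0.0801]
136 256 284 [ 0.5659 -0.0167  0.0802] [ 0.5666 -0.0313  0.0886] [ 0.566  -0.0418  0.0813]
178 [0.46591295 0.20711619 0.00910081]
((73.00000762939453, 216.5), (9.615238189697266, 19.917278289794922), 15.945395469665527)
```

View pics/w2a.png

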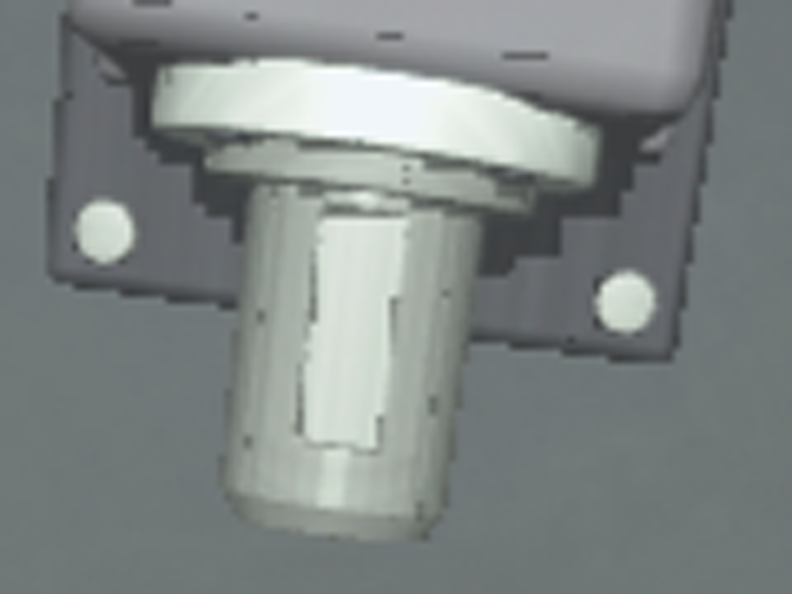

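View pics/w2b.png

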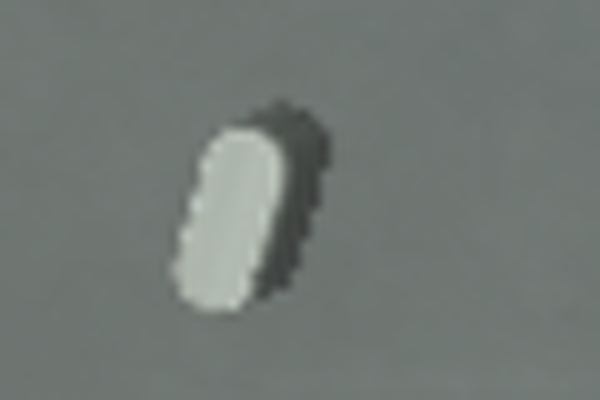

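```bash
cat >> h.py <<'E'
def load(f):
    z=np.load(f"pics/{f}.npz"); c={k:z[k] for k in z}; return c,cv2.imread(f"pics/{f}.png"),np.load(f"pics/{f}_d.npy")
def blob(c,mask,z):
    """outline of mask cast on plane z -> min area rect (world): centre, sizes, yaw of long side"""
    cs,_=cv2.findContours(mask.astype(np.uint8),cv2.RETR_EXTERNAL,cv2.CHAIN_APPROX_NONE); k=max(cs,key=cv2.contourArea)[:,0]
    Q=np.array([onplane(c,u,v,z)[:2] for u,v in k]); ce,(w,h),a=cv2.minAreaRect((Q*1000).astype(np.float32))
    if w<h: a+=90; w,h=h,w
    a=(a+90)%180-90
    return np.array(ce)/1000,(w,h),a,k
E
python3 - <<'E'
from h import *
c,p,d=load("w2")
g=cv2.cvtColor(p,cv2.COLOR_BGR2GRAY); m=(g>140); k=np.zeros_like(m); k[200:232,60:90]=m[200:232,60:90]
print(blob(c,k,0.010)[:3])
for h in (0,-.019,.011): print(h,proj(c,[.5104,-.0386,.2346-h]))
print("cam",c['position'],c['rotation'].round(3))
for T in (.1,.15,.2): 
  pass
E
```

```text
(array([0.46581909, 0.20771849]), (23.883838653564453, 9.071123123168945), -24.46373748779297)
0 [281.15446497 274.67205482]
-0.019 [281.39133277 295.17125406]
0.011 [281.03946134 264.71932111]
cam [ 0.59123311 -0.03751737  0.38473607] [[ 0.002 -0.956 -0.293]
 [-1.    -0.001 -0.002]
 [ 0.001  0.293 -0.956]]
```

```bash
cat >> h.py <<'E'
def pca(c,mask,z):
    v,u=np.where(mask); Q=np.array([onplane(c,a,b,z)[:2] for a,b in zip(u,v)]); ce=Q.mean(0); w,V=np.linalg.eigh(np.cov((Q-ce).T)); x=V[:,1]; x=x*np.sign(x[0]); 
    return ce,np.degrees(np.arctan2(x[1],x[0])),np.sqrt(w)*1000,len(u)
E
python3 - <<'E'
from h import *
c,p,d=load("w2")
g=cv2.cvtColor(p,cv2.COLOR_BGR2GRAY); m=(g>140); k=np.zeros_like(m); k[200:232,60:90]=m[200:232,60:90]
print(pca(c,k,.01))
P=cloud(c,d); 
q=P[40:180,0:110]; q=q[(q[...,2]>.02)]; print("box", q.min(0),q.max(0))
move([.466,.2075,.12],down(-13))
E
```

```text
(array([0.46599432, 0.20768405]), np.float64(-25.128716209348074), array([2.53567643, 6.59183213]), 139)
box [0.55112851 0.16529291 0.02000512] [0.65284467 0.25652562 0.1197218 ]
dp [ -44.2 -246.3  114.4] turn [ 0.04 -0.02 13.05] pos [ 0.5104 -0.0386  0.2346] t 1.8 F [-0.4  0.1 -0.4]
```

jog_arm:
  rows:
    - {"dp": [-44,-246,60],"turn": [0,0,25],"grip": 1}
    - {"dp": [-44,-246,60],"turn": [0,0,25],"grip": 1}
    - {"dp": [-44,-246,60],"turn": [0,0,25],"grip": 1}
    - {"dp": [-44,-246,60],"turn": [0,0,25],"grip": 1}
    - {"dp": [-44,-246,114],"turn": [0,0,25],"grip": 1}
    - {"dp": [-44,-246,114],"turn": [0,0,25],"grip": 1}
    - {"dp": [-44,-246,114],"turn": [0,0,25],"grip": 1}
    - {"dp": [-44,-246,114],"turn": [0,0,25],"grip": 1}

```text
time_s: 2.6
position: [0.4663, 0.2077, 0.1201]
tcp_rot: [[0.907, -0.421, -0.001], [-0.421, -0.907, -0.001], [-0.0, 0.001, -1.0]]
force: [0.2, -0.7, 0.2]
opening: 0.998
```

Run:
```python
from h import *
c,p,d,s=snap("wrist","w3")
g=cv2.cvtColor(p,cv2.COLOR_RGB2GRAY); 
uv=proj(c,[.466,.2077,.01]).astype(int); print(uv)
k=np.zeros(g.shape,bool); sl=np.s_[uv[1]-40:uv[1]+40,uv[0]-40:uv[0]+40]; k[sl]=(g>140)[sl]
n,l,st,ce=cv2.connectedComponentsWithStats(k.astype(np.uint8)); i=1+st[1:,4].argmax(); k=l==i; print(st[i])
r=pca(c,k,.01); print(r, blob(c,k,.01)[:3]); move([*r[0],.12],down(r[1]))
```

```text
[280 209]Traceback (most recent call last):
  File "<stdin>", line 6, in <module>
ValueError: attempt to get argmax of an empty sequence
```

View pics/w3.png

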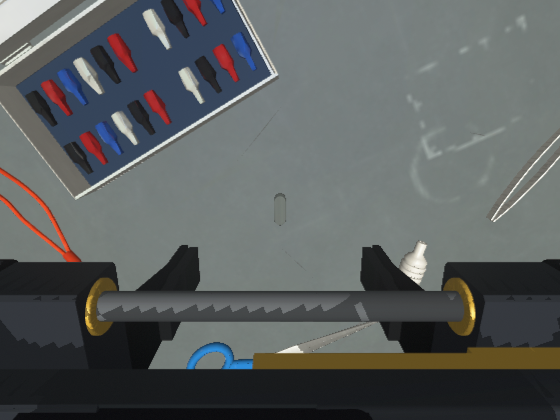

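The key is at (280,209), upright between the fingers and aligned with the tool. I'll use depth to segment it.

Run:
```python
from h import *
c,p,d=load("w3"); P=cloud(c,d)
k=np.zeros(d.shape,bool); sl=np.s_[180:240,255:305]; k[sl]=(P[...,2]>.0075)[sl]
r=pca(c,k,.01); print(r, blob(c,k,.01)[:3], np.nanmedian(P[k][:,2]), "mat",np.nanmedian(P[150:180,260:300,2]))
cv2.imwrite("pics/w3a.png",cv2.resize(p[180:240,250:310],None,fx=9,fy=9,interpolation=cv2.INTER_CUBIC))
move([*r[0],.12],down(r[1]))
```

```text
(array([0.46610317, 0.20815309]), np.float64(-24.39636642437876), array([2.70622968, 6.90075078]), 322) (array([0.46590662, 0.20816959]), (25.772397994995117, 9.11361026763916), -25.202774047851562) 0.00932095199604821 mat 0.00026788290059748254
dp [-1.4 -0.3  1. ] turn [-0.03 -0.1  -0.56] pos [0.4673 0.2073 0.121 ] t 2.65 F [-0.2 -0.8 -0.1]
```

View pics/w3a.png

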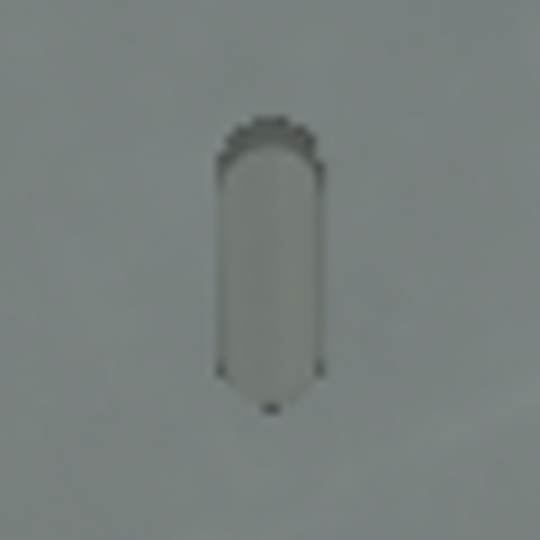

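jog_arm:
  rows:
    - {"dp": [-1,0,50],"turn": [0,0,0],"grip": 0.6}
    - {"dp": [-1,0,80],"turn": [0,0,0],"grip": 0.4}
    - {"dp": [-1,0,98],"turn": [0,0,0],"grip": 0.3}
    - {"dp": [-1,0,103],"turn": [0,0,0],"grip": 0.3}
    - {"dp": [-1,0,103],"turn": [0,0,0],"grip": 0.3}

```text
time_s: 3.15
position: [0.4666, 0.2078, 0.018]
tcp_rot: [[0.906, -0.423, 0.002], [-0.423, -0.906, 0.0], [0.002, -0.001, -1.0]]
force: [0.3, -0.3, -0.2]
opening: 0.634
```

Run:
```python
from h import *
c,p,d,s=snap("wrist","w4"); move([.466,.208,.0175]); print(s['opening'])
cv2.imwrite("pics/w4a.png",cv2.resize(p[200:350,200:360,::-1],None,fx=4,fy=4,interpolation=cv2.INTER_CUBIC))
```

```text
dp [-0.6  0.5  1. ] turn None pos [0.4667 0.2082 0.0185] t 3.2 F [0.3 0.6 0.6]
0.6337444284079984
```

View pics/w4a.png

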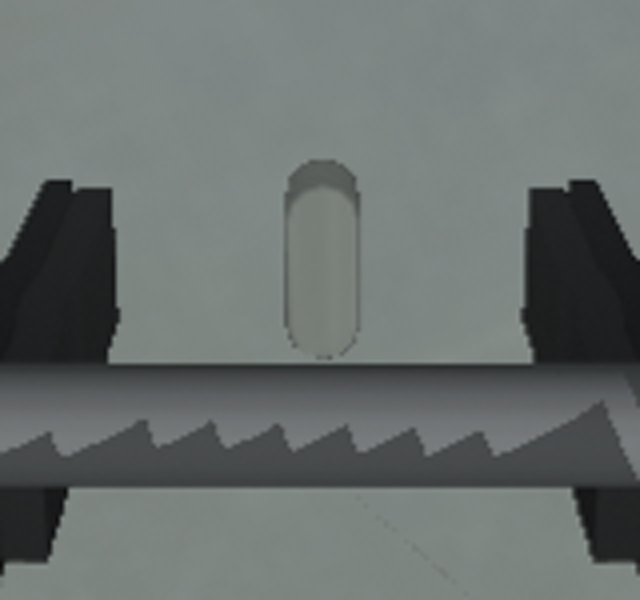

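jog_arm:
  rows:
    - {"dp": [0,0,0.7],"turn": [0,0,0],"grip": 0.3}
    - {"dp": [0,0,0.7],"turn": [0,0,0],"grip": 0}
    - {"dp": [0,0,0.7],"turn": [0,0,0],"grip": 0}
    - {"dp": [0,0,0.7],"turn": [0,0,0],"grip": 0}
    - {"dp": [0,0,0.7],"turn": [0,0,0],"grip": 0}
    - {"dp": [0,0,0.7],"turn": [0,0,0],"grip": 0}
    - {"dp": [0,0,0.7],"turn": [0,0,0],"grip": 0}
    - {"dp": [0,0,0.7],"turn": [0,0,0],"grip": 0}
    - {"dp": [0,0,0.7],"turn": [0,0,0],"grip": 0}

```text
time_s: 4.1
position: [0.465, 0.2092, 0.0167]
tcp_rot: [[0.907, -0.421, 0.0], [-0.421, -0.907, 0.0], [0.0, -0.0, -1.0]]
force: [-0.8, -0.1, 4.3]
opening: 0.102
```

Run:
```python
from h import *
c,p,d,s=snap("wrist","w5"); move([.466,.208,.0175]); print(s['opening']*87)
cv2.imwrite("pics/w5a.png",cv2.resize(p[200:350,200:360,::-1],None,fx=4,fy=4,interpolation=cv2.INTER_CUBIC))
```

```text
dp [ 1.3  0.6 -0.8] turn None pos [0.4651 0.2091 0.0167] t 4.15 F [-0.3  0.2  4.5]
8.913203521429963
```

View pics/w5a.png

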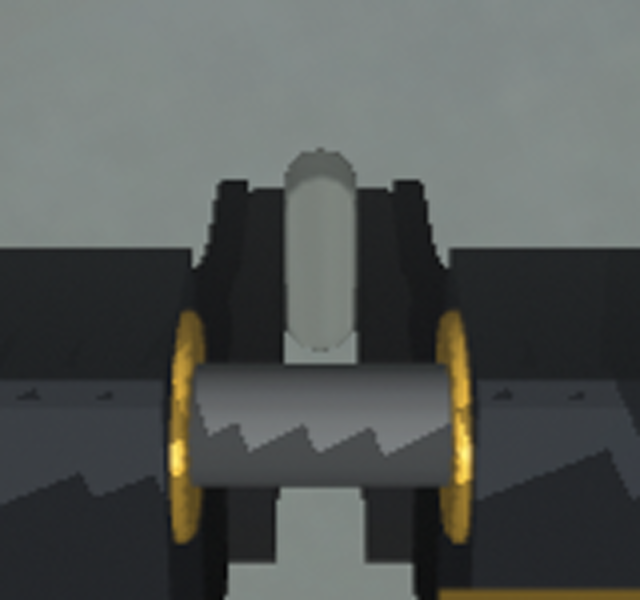

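jog_arm:
  rows:
    - {"dp": [0,0,-20],"turn": [0,0,0],"grip": 0}
    - {"dp": [0,0,-60],"turn": [0,0,0],"grip": 0}
    - {"dp": [0,0,-110],"turn": [0,0,0],"grip": 0}
    - {"dp": [0,0,-160],"turn": [0,0,0],"grip": 0}
    - {"dp": [0,0,-180],"turn": [0,0,0],"grip": 0}
    - {"dp": [0,0,-180],"turn": [0,0,0],"grip": 0}

```text
time_s: 4.75
position: [0.4672, 0.2095, 0.1999]
tcp_rot: [[0.907, -0.421, 0.008], [-0.421, -0.907, 0.002], [0.007, -0.005, -1.0]]
force: [-0.1, 0.9, 0.0]
opening: 0.104
```

Run:
```python
from h import *
c,p,d,s=snap("wrist","w6"); move([.515,-.027,.19],down(-7.4)); print(s['opening']*87)
cv2.imwrite("pics/w6a.png",cv2.resize(p[200:350,200:360,::-1],None,fx=4,fy=4,interpolation=cv2.INTER_CUBIC))
P=cloud(c,d); Q=(P-s['position'])@s['tcp_rot']*1000
k=np.zeros(d.shape,bool); k[230:292,265:295]=(abs(Q[...,2])<30)[230:292,265:295]
for r in range(232,292,4):
    print(r,[tuple(Q[r,u].round(1)) for u in (268,274,280,286,292)])
```

```text
dp [144.  193.5   7.8] turn [ -0.09  -0.18 -17.48] pos [0.4657 0.2092 0.1978] t 4.8 F [ 0.3  0.7 -0.1]
9.048617642715804
232 [(np.float64(-53.7), np.float64(-13.3), np.float64(198.7)), (np.float64(-53.7), np.float64(-6.6), np.float64(198.7)), (np.float64(-53.6), np.float64(0.1), np.float64(198.4)), (np.float64(-53.8), np.float64(6.9), np.float64(198.9)), (np.float64(-53.9), np.float64(13.6), np.float64(199.2))]
236 [(np.float64(-58.9), np.float64(-13.4), np.float64(199.8)), (np.float64(-58.1), np.float64(-6.6), np.float64(197.7)), (np.float64(-58.7), np.float64(0.1), np.float64(199.1)), (np.float64(-58.7), np.float64(6.9), np.float64(199.0)), (np.float64(-58.8), np.float64(13.7), np.float64(199.4))]
240 [(np.float64(-63.5), np.float64(-13.4), np.float64(199.0)), (np.float64(12.5), np.float64(-3.4), np.float64(14.8)), (np.float64(13.9), np.float64(-0.2), np.float64(11.5)), (np.float64(12.7), np.float64(3.0), np.float64(14.3)), (np.float64(-62.8), np.float64(13.6), np.float64(197.3))]
244 [(np.float64(-68.7), np.float64(-13.5), np.float64(199.8)), (np.float64(12.4), np.float64(-3.3), n
[... 2548 characters left out ...]
.2), np.float64(7.2)), (np.float64(-7.5), np.float64(3.0), np.float64(7.7)), (np.float64(10.0), np.float64(4.9), np.float64(-23.6))]
284 [(np.float64(10.5), np.float64(-5.2), np.float64(-27.8)), (np.float64(-9.1), np.float64(-3.4), np.float64(6.3)), (np.float64(-9.8), np.float64(-0.2), np.float64(7.6)), (np.float64(-9.9), np.float64(3.0), np.float64(7.7)), (np.float64(9.6), np.float64(4.8), np.float64(-26.3))]
288 [(np.float64(9.7), np.float64(-5.2), np.float64(-29.8)), (np.float64(-124.5), np.float64(-7.0), np.float64(198.5)), (np.float64(nan), np.float64(nan), np.float64(nan)), (np.float64(-124.4), np.float64(7.2), np.float64(198.3)), (np.float64(10.0), np.float64(4.6), np.float64(-30.2))]
```

View pics/w6a.png

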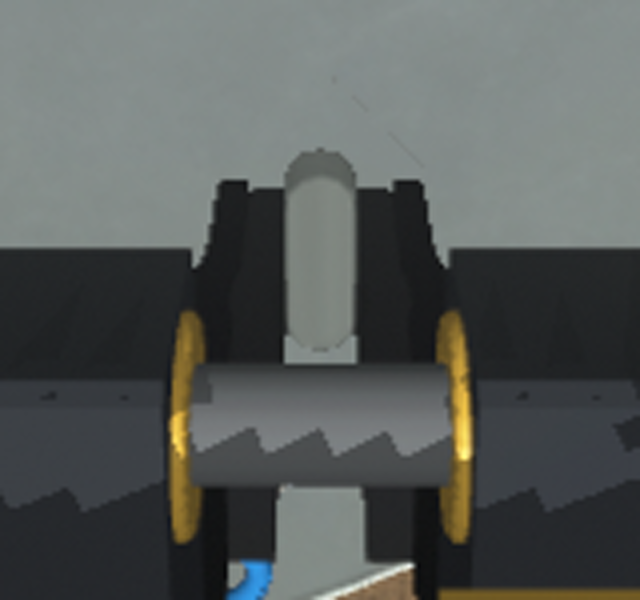

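jog_arm:
  rows:
    - {"dp": [144,193,8],"turn": [0,0,-17.5],"grip": 0}
    - {"dp": [144,193,8],"turn": [0,0,-17.5],"grip": 0}
    - {"dp": [144,193,8],"turn": [0,0,-17.5],"grip": 0}
    - {"dp": [144,193,8],"turn": [0,0,-17.5],"grip": 0}
    - {"dp": [144,193,8],"turn": [0,0,-17.5],"grip": 0}
    - {"dp": [144,193,8],"turn": [0,0,-17.5],"grip": 0}
    - {"dp": [144,193,8],"turn": [0,0,-17.5],"grip": 0}

```text
time_s: 5.5
position: [0.5133, -0.0277, 0.1864]
tcp_rot: [[0.991, -0.132, -0.004], [-0.132, -0.991, 0.001], [-0.005, -0.001, -1.0]]
force: [-1.0, 0.3, 0.1]
opening: 0.102
```

Run:
```python
from h import *
c,p,d,s=snap("wrist","w7"); move([.515,-.027,.19],down(-7.4)); print(s['opening']*87)
print(proj(c,[.585,-.032,.087]))
cv2.imwrite("pics/w7a.png",cv2.resize(p[60:230,200:380,::-1],None,fx=4.4,fy=3.5,interpolation=cv2.INTER_CUBIC))
cv2.imwrite("pics/w7a.png",cv2.resize(p[80:210,220:340,::-1],None,fx=4.6,fy=4.6,interpolation=cv2.INTER_CUBIC))
```

```text
dp [ 2.2  0.4 -3.3] turn [-0.07  0.28 -0.07] pos [ 0.5129 -0.0263  0.1867] t 5.55 F [-0.1 -0.7 -0.3]
8.842431067012491
[272.89721345 119.26488463]
```

View pics/w7a.png

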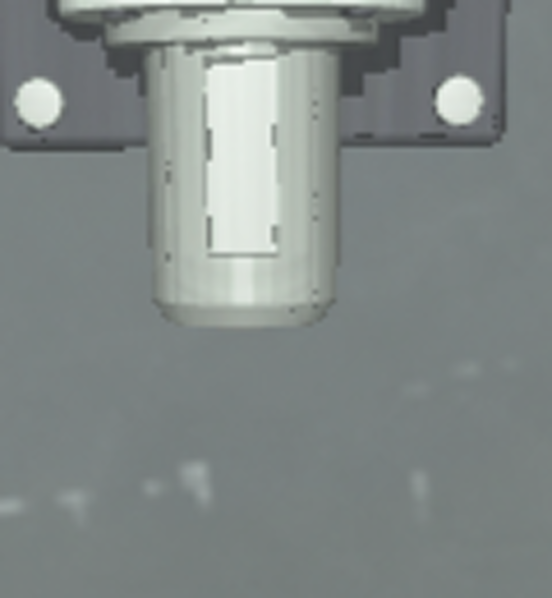

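View pics/w7.png

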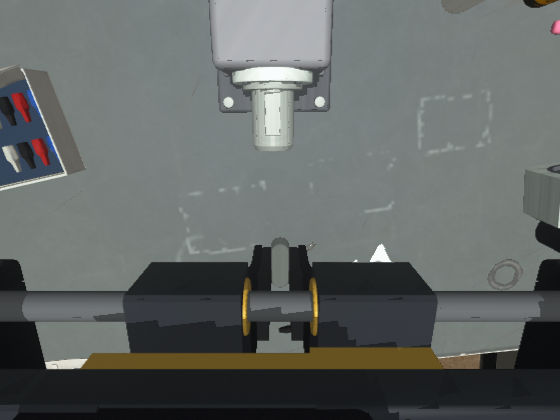

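Run:
```python
from h import *
c,p,d=load("w7")
for z in (.083,.087):
  B=onplane(c,272.8,135,z);T=onplane(c,272.8,92.6,z); L=onplane(c,265.2,114,z);Rr=onplane(c,280.4,114,z)
  print(z,B.round(4),T.round(4),np.linalg.norm(B-T)*1e3,((B+T)/2).round(4),((L+Rr)/2).round(4),np.linalg.norm(L-Rr)*1e3)
P=cloud(c,d); s=bot.read_state()
yaw=np.radians(-7.4); ex=np.array([np.cos(yaw),np.sin(yaw),0]); ey=np.array([-np.sin(yaw),np.cos(yaw),0])
o=np.array([.585,-.032,.072]); Q=np.stack([(P-o)@ex,(P-o)@ey,P[...,2]],-1)*1000
# cylinder: fit axis using slices in x
from scipy.optimize import least_squares
m=(abs(Q[...,0])<22)&(abs(Q[...,1])<17)&(Q[...,2]>76)
q=Q[m]; r0=lambda a:np.hypot(q[:,1]-a[0]-a[1]*q[:,0],q[:,2]-a[2])-16
f=least_squares(r0,[0,0,72],loss='soft_l1',f_scale=.5); print("cyl",f.x, len(q))
a=f.x; rad=np.hypot(q[:,1]-a[0]-a[1]*q[:,0],q[:,2]-a[2])
ang=np.degrees(np.arctan2(q[:,1]-a[0],q[:,2]-a[2]))
for xa in range(-24,24,3):
    k=(q[:,0]>=xa)&(q[:,0]<xa+3)
    print(xa,[round(np.median(q[k&(abs(ang-t)<2.5)][:,2]-0) if (k&(abs(ang-t)<2.5)).any() else np.nan,1) for t in range(-40,41,5)])
k=(rad<14)&(q[:,0]>-16)&(q[:,0]<14)
print("floor pts",k.sum(),q[k].mean(0),q[k].min(0),q[k].max(0))
# tip & shoulder: x extent
m=(abs(Q[...,1])<8)&(Q[...,2]>70)&(Q[...,0]<40)
print("tip x", np.percentile(Q[m][:,0],[0,.5,1]))
m=(abs(Q[...,1])<22)&(Q[...,2]>89)&(Q[...,2]<96)&(abs(Q[...,0])<40); print("collar x",np.percentile(Q[m][:,0],[0,1,5]))
```

```text
0.083 [ 0.5736 -0.0303  0.083 ] [ 0.6032 -0.0344  0.083 ] 29.920845253158657 [ 0.5884 -0.0323  0.083 ] [ 0.5886 -0.0323  0.083 ] 11.146117529335305
0.087 [ 0.5739 -0.0304  0.087 ] [ 0.6031 -0.0345  0.087 ] 29.44876113312587 [ 0.5885 -0.0324  0.087 ] [ 0.5886 -0.0324  0.087 ] 10.970256685796398
cyl [ 6.55761941e-01 -1.01619216e-03  7.06974930e+01] 2518
-24 [np.float64(83.0), nan, np.float64(83.7), np.float64(83.5), np.float64(85.0), np.float64(85.6), np.float64(85.7), np.float64(86.0), np.float64(85.8), np.float64(84.5), np.float64(85.5), np.float64(84.6), np.float64(85.7), np.float64(84.2), np.float64(82.9), np.float64(83.0), np.float64(82.4)]
-21 [np.float64(83.0), np.float64(83.9), np.float64(84.7), np.float64(85.3), np.float64(86.2), np.float64(86.2), np.float64(86.1), np.float64(86.9), np.float64(86.8), np.float64(86.6), np.float64(86.5), np.float64(86.6), np.float64(86.1), np.float64(85.5), np.float64(84.3), np.float64(83.9), np.float64(82.6)]
-18 [np.float64(83.3), np.float64(84.0), np.float64(84.7), np.float64(85.8), np.float64(86.1), np.float64(86.3), np.float64(87.3), np.flo
[... 3729 characters left out ...]
 np.float64(87.0), np.float64(87.0), np.float64(86.2), np.float64(85.8), np.float64(86.2), np.float64(85.7), np.float64(84.7), np.float64(84.5), np.float64(84.8)]
21 [np.float64(87.6), np.float64(89.4), np.float64(90.4), np.float64(90.8), np.float64(91.7), np.float64(92.0), np.float64(93.0), np.float64(93.3), np.float64(94.0), np.float64(93.0), np.float64(93.2), np.float64(93.1), np.float64(92.5), np.float64(91.4), np.float64(90.4), np.float64(89.5), np.float64(88.5)]
floor pts 522 [ 1.40022311  0.72845018 82.34665901] [-10.92631102  -4.47330193  79.38357451] [13.37184911  6.16323801 84.10645699]
tip x [-84.19502442 -80.64447547 -79.41707581]
collar x [-18.22009463  21.03473745  21.14395626]
```

The slot shows as the bright rectangle u 265–280, v 93–135. It is 29.9 × 11.1 mm and faces straight up. I'll measure the offset from key to slot within this same picture.

```bash
cat >> h.py <<'E'
# camera->tool rotation/offset from nominal (first state)
def tool_from_cam():
    s_R=np.array([[9.55693527e-01,2.94363412e-01,-2.53435592e-04],[2.94363331e-01,-9.55691575e-01,1.96023424e-03],[3.34814981e-04,-1.94798532e-03,-9.99998047e-01]])
    c_R=np.array([[0.29391793,-0.91390935,-0.27996778],[-0.95582953,-0.28147642,-0.08462226],[-0.00146725,0.29247347,-0.95627251]])
    return s_R.T@c_R, s_R.T@(np.array([0.26129166,-0.57293464,0.38314011])-np.array([0.18391282,-0.59665258,0.23267249]))
def toolcloud(c,d):
    Rt,t=tool_from_cam(); v,u=np.mgrid[0:d.shape[0],0:d.shape[1]]
    q=np.stack([(u-c['cx'])/c['f'],(v-c['cy'])/c['f'],np.ones_like(d)],-1)*d[...,None]
    return (q@Rt.T+t)*1000
def toolpix(c,u,v,z): # z in tool mm
    Rt,t=tool_from_cam(); r=Rt@np.array([(u-c['cx'])/c['f'],(v-c['cy'])/c['f'],1.]); k=(z/1000-t[2])/r[2]; return (t+k*r)*1000
E
python3 - <<'E'
from h import *
c,p,d=load("w7"); print(tool_from_cam())
Q=toolcloud(c,d)
cv2.imwrite("pics/w7k.png",cv2.resize(p[225:300,240:320],None,fx=8,fy=8,interpolation=cv2.INTER_CUBIC))
print("floor z",np.median(Q[100:130,268:278,2]), "keytop z",np.median(Q[255:280,275:285,2]))
k=np.zeros(d.shape,bool); k[236:292,270:294]=((Q[...,2]>4)&(Q[...,2]<9.0)&(abs(Q[...,1])<5.5))[236:292,270:294]
q=Q[k]; print("key",q.min(0),q.max(0),np.percentile(q,[2,98],axis=0))
for z in (100.,104): print(z,[toolpix(c,*a,z).round(1) for a in ((272.8,135),(272.8,92.6),(265.2,114),(280.4,114))])
E
```

```text
(array([[-4.66192406e-04, -9.56175662e-01, -2.92793260e-01],
       [ 9.99999772e-01, -5.86565396e-04,  3.23314780e-04],
       [-4.80891902e-04, -2.92793041e-01,  9.56175717e-01]]), array([ 0.08098253, -0.00018264, -0.15044044]))
floor z 103.82033408429535 keytop z 7.444290578289214
key [-11.97374731  -5.13970313   4.10896754] [13.91492801  5.20174999  8.97802181] [[-10.24778991  -4.72803065   6.14358759]
 [ 13.30607106   4.24982457   8.65864748]]
100.0 [array([ 60.9,  -5.2, 100. ]), array([ 90.4,  -5. , 100. ]), array([ 75.8, -10.6, 100. ]), array([ 75.8,   0.5, 100. ])]
104 [array([ 60.6,  -5.2, 104. ]), array([ 90.6,  -5. , 104. ]), array([ 75.7, -10.7, 104. ]), array([ 75.7,   0.5, 104. ])]
```

View pics/w7k.png

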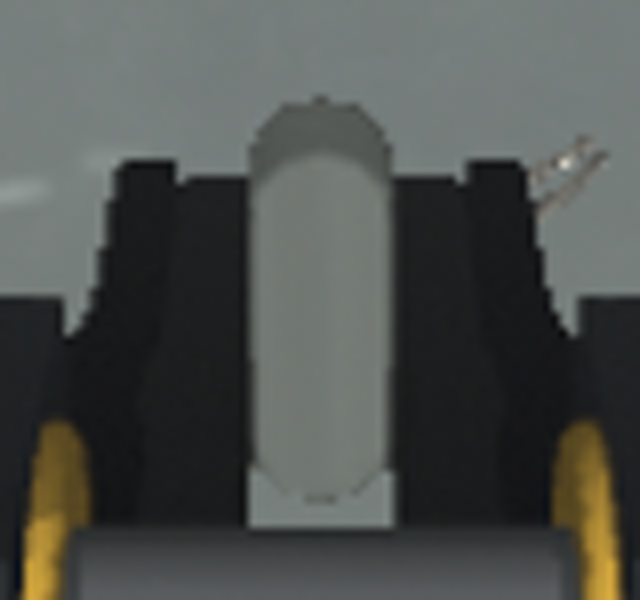

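jog_arm:
  rows:
    - {"dp": [40,-5,30],"turn": [0,0,0],"grip": 0}
    - {"dp": [74.4,-4.9,60],"turn": [0,0,0],"grip": 0}
    - {"dp": [74.4,-4.9,73],"turn": [0,0,0],"grip": 0}
    - {"dp": [74.4,-4.9,76],"turn": [0,0,0],"grip": 0}
    - {"dp": [74.4,-4.9,76],"turn": [0,0,0],"grip": 0}

```text
time_s: 6.05
position: [0.5866, -0.0294, 0.1116]
tcp_rot: [[0.992, -0.126, -0.004], [-0.126, -0.992, 0.001], [-0.004, -0.001, -1.0]]
force: [-0.4, -0.7, 0.5]
opening: 0.107
```

Run:
```python
from h import *
c,p,d,s=snap("wrist","w8"); move([.515,-.027,.19],down(-7.4)); print(s['opening']*87)
cv2.imwrite("pics/w8a.png",cv2.resize(p[180:330,200:360,::-1],None,fx=4.8,fy=4,interpolation=cv2.INTER_CUBIC))
cv2.imwrite("pics/w8a.png",cv2.resize(p[190:320,220:340,::-1],None,fx=4.6,fy=4.6,interpolation=cv2.INTER_CUBIC))
```

```text
dp [-72.3   6.3 -77.2] turn [-0.02  0.12  0.11] pos [ 0.5873 -0.0299  0.1127] t 6.1 F [-0.3  0.6  0.5]
9.274009235041072
```

View pics/w8a.png

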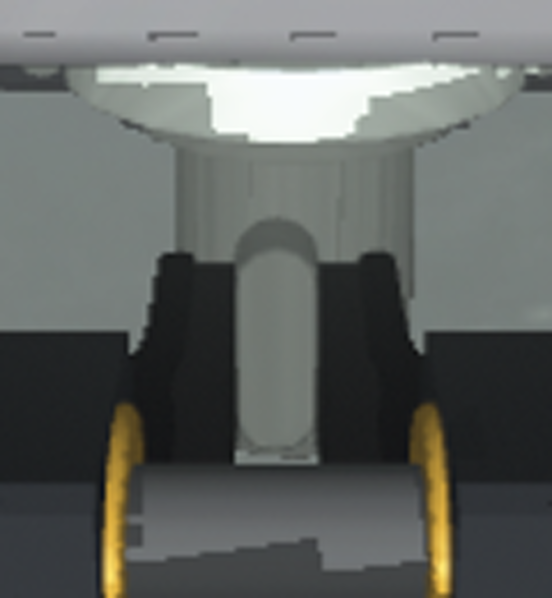

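The shaft's centre is at crop column 295 and the key at 277, so the key sits about 2.3 mm off in tool y. I'll shift it and look again.

jog_arm:
  rows:
    - {"dp": [0,2.3,0],"turn": [0,0,0],"grip": 0}
    - {"dp": [0,2.3,0],"turn": [0,0,0],"grip": 0}
    - {"dp": [0,2.3,0],"turn": [0,0,0],"grip": 0}

```text
time_s: 6.4
position: [0.5887, -0.0338, 0.1136]
tcp_rot: [[0.992, -0.129, 0.002], [-0.129, -0.992, -0.0], [0.002, 0.0, -1.0]]
force: [-0.4, -0.5, 0.5]
opening: 0.104
```

Run:
```python
from h import *
c,p,d,s=snap("wrist","w9"); move([.515,-.027,.19],down(-7.4)); print(s['opening']*87,s['qvel'].round(2))
cv2.imwrite("pics/w9a.png",cv2.resize(p[190:320,220:340,::-1],None,fx=4.6,fy=4.6,interpolation=cv2.INTER_CUBIC))
Q=toolcloud(c,d)
# shaft part visible rows ~225-245: fit cylinder in tool frame
m=np.zeros(d.shape,bool); m[222:247,250:320]=True; m&=(Q[...,2]>15)&(Q[...,2]<32)&(Q[...,0]>15)
q=Q[m]; from scipy.optimize import least_squares
f=least_squares(lambda a:np.hypot(q[:,1]-a[0]-a[2]*(q[:,0]-17),q[:,2]-a[1])-16,[0,40,0],loss='soft_l1',f_scale=.5); print("axis y,z,slope",f.x,len(q),q[:,0].min(),q[:,0].max())
for r in range(200,248,4): print(r,[tuple(Q[r,u].round(1).tolist()) for u in (262,284,305)])
k=np.zeros(d.shape,bool); k[236:292,268:296]=((Q[...,2]>5)&(Q[...,2]<9.0)&(abs(Q[...,1])<6))[236:292,268:296]
q=Q[k]; print("key",np.percentile(q,[1,99],axis=0))
```

```text
dp [-73.9   2.8 -76.7] turn [ 0.01 -0.08  0.  ] pos [ 0.5887 -0.0338  0.1134] t 6.45 F [ 0.  -0.8  0. ]
9.021197480064338 [ 0.07  0.37 -0.06  0.03  0.02  0.01]
axis y,z,slope [-1.58876274 35.18711227 -0.09770318] 253 16.852278923653 22.819994042858955
200 [(34.9, -9.2, 14.7), (35.0, 2.1, 14.3), (35.5, 12.8, 12.7)]
204 [(32.3, -9.4, 16.4), (32.5, 2.1, 15.7), (32.6, 13.0, 15.4)]
208 [(30.5, -9.3, 15.0), (30.4, 2.1, 15.3), (29.5, 13.3, 18.5)]
212 [(28.5, -9.3, 14.6), (28.5, 2.1, 14.4), (27.6, 13.3, 17.2)]
216 [(26.3, -9.4, 14.7), (26.6, 2.1, 13.7), (25.3, 13.3, 17.6)]
220 [(23.9, -9.4, 15.2), (24.1, 2.1, 14.5), (22.8, 13.4, 18.2)]
224 [(19.2, -9.9, 21.9), (21.9, 2.1, 14.6), (17.5, 14.2, 26.7)]
228 [(14.4, -10.3, 28.7), (18.0, 2.2, 19.0), (-17.1, 21.3, 113.3)]
232 [(12.1, -10.3, 28.3), (11.3, 2.4, 30.2), (-21.2, 21.5, 114.6)]
236 [(9.7, -10.3, 28.2), (8.4, 2.4, 31.3), (-24.7, 21.5, 114.0)]
240 [(6.8, -10.4, 29.1), (13.2, 2.2, 13.5), (-28.5, 21.6, 114.4)]
244 [(4.6, -10.4, 28.3), (13.1, 2.1, 8.5), (-31.6, 21.6, 112.9)]
key [[-10.67897262  -4.77275902   5.85478512]
 [ 13.4291624    4.66131026   8.72317594]]
```

View pics/w9a.png

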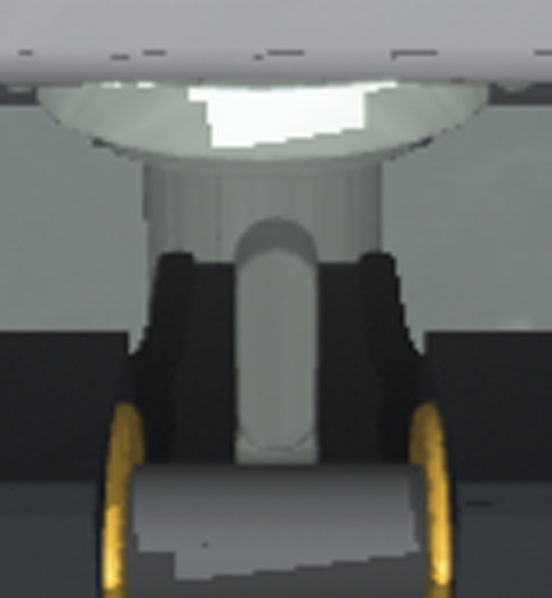

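jog_arm:
  rows:
    - {"dp": [0,-1.7,0],"turn": [0,0,0],"grip": 0}
    - {"dp": [0,-1.7,0],"turn": [0,0,0],"grip": 0}
    - {"dp": [0,-1.7,0],"turn": [0,0,0],"grip": 0}
    - {"dp": [0,-1.7,0],"turn": [0,0,0],"grip": 0}
    - {"dp": [0,-1.7,0],"turn": [0,0,0],"grip": 0}
    - {"dp": [0,-1.7,0],"turn": [0,0,0],"grip": 0}

```text
time_s: 7.05
position: [0.5888, -0.0319, 0.1125]
tcp_rot: [[0.992, -0.128, -0.0], [-0.128, -0.992, 0.0], [-0.0, -0.0, -1.0]]
force: [-0.0, 0.4, 0.4]
opening: 0.101
```

Run:
```python
from h import *
c,p,d,s=snap("wrist","w10"); move([.515,-.027,.19],down(-7.4)); print(s['opening']*87,s['qvel'].round(2))
cv2.imwrite("pics/w10a.png",cv2.resize(p[190:320,220:340,::-1],None,fx=4.6,fy=4.6,interpolation=cv2.INTER_CUBIC))
cv2.imwrite("pics/w10b.png",cv2.resize(p[270:300,262:298,::-1],None,fx=16,fy=16,interpolation=cv2.INTER_CUBIC))
Q=toolcloud(c,d)
for r in range(218,248,1): print(r,[tuple(Q[r,u].round(1).tolist()) for u in (264,280,284,297)])
```

```text
dp [-73.8   4.6 -77.5] turn [0.   0.01 0.02] pos [ 0.5888 -0.0319  0.1125] t 7.1 F [ 0.3 -0.1 -0.2]
8.817807547789707 [ 0.01  0.05 -0.04 -0.09 -0.08 -0.06]
218 [(25.4, -8.3, 13.9), (26.2, 0.0, 11.5), (25.7, 2.1, 13.0), (25.5, 8.9, 13.6)]
219 [(25.2, -8.3, 12.9), (25.9, 0.0, 10.9), (25.2, 2.1, 12.9), (24.9, 8.9, 13.7)]
220 [(24.8, -8.2, 12.4), (25.1, 0.0, 11.6), (24.8, 2.1, 12.6), (24.1, 8.9, 14.5)]
221 [(24.2, -8.3, 12.8), (24.8, 0.0, 11.0), (24.2, 2.1, 12.6), (24.0, 8.9, 13.2)]
222 [(23.4, -8.3, 13.3), (23.7, 0.0, 12.5), (23.8, 2.1, 12.1), (23.4, 8.9, 13.4)]
223 [(23.0, -8.3, 12.8), (23.1, 0.0, 12.5), (23.0, 2.1, 13.0), (22.3, 9.0, 14.9)]
224 [(22.3, -8.3, 13.4), (23.0, 0.0, 11.3), (22.8, 2.1, 12.0), (19.2, 9.4, 22.1)]
225 [(19.2, -8.7, 20.3), (19.7, 0.0, 18.9), (19.5, 2.2, 19.5), (18.9, 9.4, 21.1)]
226 [(18.9, -8.7, 19.7), (19.2, 0.0, 18.7), (18.9, 2.2, 19.7), (18.1, 9.4, 21.7)]
227 [(18.0, -8.7, 20.6), (18.7, 0.0, 18.6), (18.2, 2.2, 19.8), (17.7, 9.4, 21.3)]
228 [(14.7, -9.1, 27.9), (17.7, 0.0, 19.6), (17.9, 2.2, 19.1), (14.9, 9.7, 27.3)]
229 [(14.0, -9.1, 28.0), (13.3, 0.1, 29.9)
[... 780 characters left out ...]
9.2, 28.8), (14.2, 0.0, 12.5), (13.2, 2.2, 15.1), (7.6, 9.9, 28.5)]
240 [(7.3, -9.2, 27.8), (13.4, 0.0, 13.1), (13.5, 2.1, 12.9), (7.3, 9.9, 28.0)]
241 [(6.5, -9.2, 28.3), (13.8, 0.0, 10.7), (12.9, 2.1, 13.0), (6.5, 9.9, 28.3)]
242 [(6.3, -9.2, 27.3), (13.7, 0.0, 9.8), (12.7, 2.1, 11.9), (5.7, 9.9, 28.7)]
243 [(5.2, -9.2, 28.4), (13.5, 0.0, 8.8), (13.7, 2.1, 8.4), (5.2, 9.9, 28.4)]
244 [(4.6, -9.3, 28.4), (13.0, 0.0, 8.8), (12.9, 2.1, 8.9), (4.2, 10.0, 29.4)]
245 [(3.9, -9.3, 28.6), (13.1, 0.0, 7.2), (12.6, 2.1, 8.4), (3.6, 10.0, 29.2)]
246 [(3.8, -9.2, 27.2), (12.6, 0.0, 7.1), (12.0, 2.1, 8.4), (3.2, 10.0, 28.5)]
247 [(10.1, -8.4, 11.4), (11.5, 0.0, 8.2), (12.0, 2.1, 7.2), (2.9, 9.9, 28.0)]
```

View pics/w10a.png

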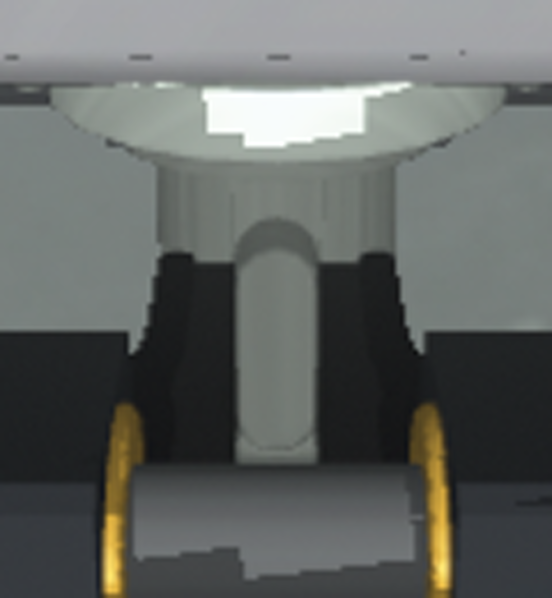

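View pics/w10b.png

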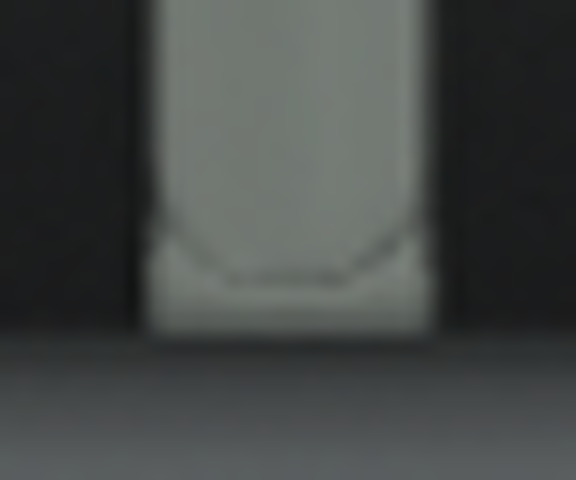

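The key is now centred: shaft edges are at crop columns 158 and 396, and the key is at 277. The slot floor shows in the depth about 13 mm below the key. I'll lower it gently and watch the force.

jog_arm:
  rows:
    - {"dp": [-0.6,0,3],"turn": [0,0,0],"grip": 0}
    - {"dp": [-0.6,0,6],"turn": [0,0,0],"grip": 0}
    - {"dp": [-0.6,0,8],"turn": [0,0,0],"grip": 0}
    - {"dp": [-0.6,0,9],"turn": [0,0,0],"grip": 0}
    - {"dp": [-0.6,0,10],"turn": [0,0,0],"grip": 0}
    - {"dp": [-0.6,0,10],"turn": [0,0,0],"grip": 0}
    - {"dp": [-0.6,0,10],"turn": [0,0,0],"grip": 0}

```text
time_s: 7.8
position: [0.5882, -0.0319, 0.1026]
tcp_rot: [[0.992, -0.128, 0.0], [-0.128, -0.992, -0.0], [0.0, 0.0, -1.0]]
force: [0.2, 0.7, -0.2]
opening: 0.106
```

jog_arm:
  rows:
    - {"dp": [0,0,0.8],"turn": [0,0,0],"grip": 0}
    - {"dp": [0,0,1.5],"turn": [0,0,0],"grip": 0}
    - {"dp": [0,0,2],"turn": [0,0,0],"grip": 0}
    - {"dp": [0,0,2],"turn": [0,0,0],"grip": 0}

```text
time_s: 8.2
position: [0.5881, -0.0318, 0.1005]
tcp_rot: [[0.992, -0.128, -0.0], [-0.128, -0.992, 0.0], [-0.0, -0.0, -1.0]]
force: [-0.0, 0.0, -1.0]
opening: 0.106
```

jog_arm:
  rows:
    - {"dp": [0,0,0.5],"turn": [0,0,0],"grip": 0}
    - {"dp": [0,0,0.9],"turn": [0,0,0],"grip": 0}
    - {"dp": [0,0,0.9],"turn": [0,0,0],"grip": 0}

```text
time_s: 8.5
position: [0.5882, -0.0319, 0.0998]
tcp_rot: [[0.992, -0.128, 0.0], [-0.128, -0.992, -0.0], [0.0, 0.0, -1.0]]
force: [-0.1, -0.6, 1.2]
opening: 0.106
```

Run:
```python
from h import *
c,p,d,s=snap("wrist","w11"); move([.515,-.027,.19],down(-7.4)); print(s['opening']*87)
cv2.imwrite("pics/w11a.png",cv2.resize(p[190:320,220:340,::-1],None,fx=4.6,fy=4.6,interpolation=cv2.INTER_CUBIC))
Q=toolcloud(c,d)
for r in range(218,262,2): print(r,[tuple(Q[r,u].round(1).tolist()) for u in (264,280,297)])
```

```text
dp [-73.3   4.6 -90.3] turn [ 0.   -0.01  0.02] pos [ 0.5882 -0.0319  0.0997] t 8.55 F [0.1 0.3 1. ]
9.216628445862879
218 [(30.1, -7.6, -0.1), (30.3, 0.0, -0.7), (29.8, 8.2, 0.9)]
220 [(28.8, -7.7, 1.0), (29.6, 0.0, -1.4), (28.7, 8.2, 1.1)]
222 [(28.0, -7.7, 0.4), (28.1, 0.0, 0.1), (27.7, 8.2, 1.2)]
224 [(27.0, -7.7, 0.3), (27.4, 0.0, -0.8), (26.9, 8.2, 0.6)]
226 [(25.4, -7.8, 1.8), (26.5, 0.0, -1.1), (26.1, 8.2, -0.1)]
228 [(24.8, -7.7, 0.7), (25.2, 0.0, -0.5), (25.0, 8.2, 0.2)]
230 [(24.0, -7.7, 0.1), (24.6, 0.0, -1.6), (23.6, 8.3, 1.0)]
232 [(19.7, -8.1, 8.5), (23.1, 0.0, -0.4), (19.5, 8.7, 9.1)]
234 [(18.9, -8.1, 7.8), (19.4, 0.0, 6.4), (18.8, 8.7, 8.1)]
236 [(15.1, -8.5, 14.6), (18.1, 0.0, 7.1), (14.7, 9.1, 15.5)]
238 [(13.9, -8.5, 14.8), (13.7, 0.0, 15.3), (13.7, 9.1, 15.2)]
240 [(12.8, -8.5, 14.5), (13.7, 0.0, 12.4), (12.8, 9.1, 14.6)]
242 [(11.6, -8.5, 14.6), (13.4, 0.0, 10.3), (10.7, 9.3, 16.7)]
244 [(9.7, -8.6, 16.5), (13.7, 0.0, 7.1), (10.0, 9.2, 15.8)]
246 [(9.2, -8.6, 15.0), (12.6, 0.0, 7.0), (8.7, 9.3, 16.1)]
248 [(9.5, -8.4, 11.5), (11.0, 0.0, 8.1), (10.0, 8.9, 10.3)]
250 [(9.9, -8.3, 8.1), (10.3, 0.0, 7.1), (10.0, 8.8, 7.8)]
252 [(10.1, -8.1, 5.3), (8.8, 0.0, 7.9), (10.0, 8.7, 5.4)]
254 [(10.3, -8.0, 2.3), (7.4, 0.0, 8.7), (9.9, 8.6, 3.1)]
256 [(10.1, -7.9, 0.4), (6.9, 0.0, 7.1), (10.2, 8.4, 0.2)]
258 [(10.2, -7.8, -2.0), (5.6, 0.0, 7.7), (9.6, 8.4, -0.9)]
260 [(10.0, -7.7, -3.9), (5.3, 0.0, 5.9), (9.7, 8.3, -3.3)]
```

View pics/w11a.png

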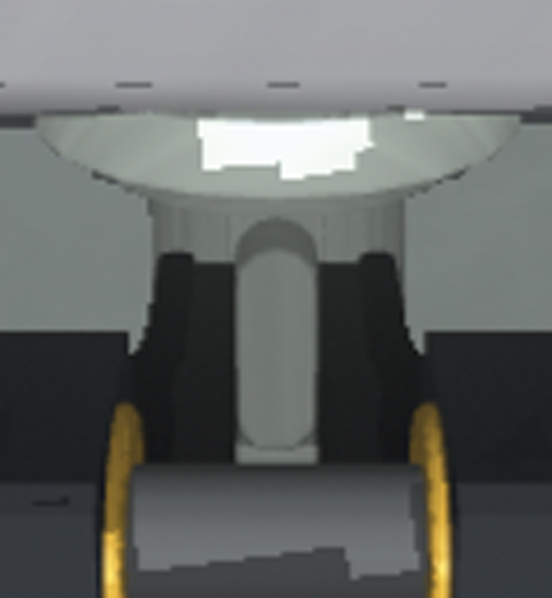

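jog_arm:
  rows:
    - {"dp": [0,0,0.4],"turn": [0,0,0],"grip": 0}
    - {"dp": [0,0,0.6],"turn": [0,0,0],"grip": 0}
    - {"dp": [0,0,0.6],"turn": [0,0,0],"grip": 0}

```text
time_s: 8.85
position: [0.5883, -0.0319, 0.0997]
tcp_rot: [[0.992, -0.128, 0.0], [-0.128, -0.992, -0.0], [0.0, 0.0, -1.0]]
force: [-1.6, 0.5, 5.7]
opening: 0.103
```

It has bottomed: z holds at 0.0997 and the force rises to about 6 N. I'll ease off, open and lift.

jog_arm:
  rows:
    - {"dp": [0,0,-0.5],"turn": [0,0,0],"grip": 0.05}
    - {"dp": [0,0,-0.5],"turn": [0,0,0],"grip": 0.35}
    - {"dp": [0,0,-0.5],"turn": [0,0,0],"grip": 0.35}
    - {"dp": [0,0,-0.5],"turn": [0,0,0],"grip": 0.35}
    - {"dp": [0,0,-0.5],"turn": [0,0,0],"grip": 0.35}
    - {"dp": [0,0,-5],"turn": [0,0,0],"grip": 0.35}
    - {"dp": [0,0,-40],"turn": [0,0,0],"grip": 0.35}
    - {"dp": [-30,0,-80],"turn": [0,0,0],"grip": 0.6}
    - {"dp": [-70,0,-90],"turn": [0,0,0],"grip": 0.9}
    - {"dp": [-70,0,-90],"turn": [0,0,0],"grip": 0.95}

```text
time_s: 9.85
position: [0.5135, -0.0213, 0.1906]
tcp_rot: [[0.992, -0.128, -0.004], [-0.128, -0.992, 0.001], [-0.004, -0.001, -1.0]]
force: [-0.8, 0.1, 0.1]
opening: 0.537
```

jog_arm:
  rows:
    - {"dp": [0,0,0],"turn": [0,0,0],"grip": 0.95}
    - {"dp": [0,0,0],"turn": [0,0,0],"grip": 0.95}
    - {"dp": [0,0,0],"turn": [0,0,0],"grip": 0.95}

```text
time_s: 10.15
position: [0.5198, -0.0232, 0.1887]
tcp_rot: [[0.992, -0.129, 0.0], [-0.129, -0.992, -0.0], [0.0, 0.0, -1.0]]
force: [0.2, 0.5, 0.5]
opening: 0.812
```

Run:
```python
from h import *
c,p,d,s=snap("wrist","w12"); move([.515,-.027,.19],down(-7.4)); print(s['opening']*87)
cv2.imwrite("pics/w12a.png",cv2.resize(p[60:190,200:360,::-1],None,fx=5,fy=4.6,interpolation=cv2.INTER_CUBIC))
cv2.imwrite("pics/w12a.png",cv2.resize(p[60:190,210:350,::-1],None,fx=4.6,fy=4.6,interpolation=cv2.INTER_CUBIC))
Q=toolcloud(c,d)
P=cloud(c,d)
for r in range(80,150,3): 
    k=np.where((P[r,:,2]>.075)&(abs(P[r,:,1]+.03)<.03))[0]
    if len(k): print(r,k.min(),k.max(),[round(float(P[r,u,2]*1000),1) for u in range(k.min(),k.max()+1,3)],P[r,272,0].round(4))
```

```text
dp [-4.1  4.5 -1.4] turn [-0.   -0.    0.02] pos [ 0.5197 -0.0231  0.1886] t 10.2 F [-0.2  0.2  0.1]
70.63183522919205
80 230 314 [88.4, 92.6, 93.5, 92.3, 93.8, 92.6, 93.3, 92.6, 94.9, 97.0, 96.8, 98.2, 99.6, 99.2, 99.7, 99.8, 101.2, 100.8, 100.1, 98.9, 99.3, 98.8, 96.8, 96.1, 96.1, 94.8, 91.4, 91.0, 92.7] 0.6177
83 241 314 [79.5, 85.5, 89.6, 91.9, 95.0, 95.9, 98.6, 97.2, 99.8, 99.3, 99.0, 99.7, 99.5, 101.1, 101.4, 99.2, 99.1, 99.4, 98.2, 95.9, 96.3, 95.0, 92.3, 90.7, 87.6] 0.6159
86 241 314 [80.9, 85.4, 89.8, 91.1, 94.5, 96.4, 95.7, 97.3, 98.9, 98.5, 99.6, 99.9, 99.6, 99.3, 99.6, 98.9, 99.1, 99.6, 97.8, 96.3, 96.6, 95.0, 93.1, 91.8, 89.4] 0.6139
89 241 314 [80.1, 86.0, 88.1, 91.3, 92.7, 95.3, 96.0, 97.8, 97.4, 98.6, 99.2, 99.1, 100.7, 99.0, 100.1, 99.6, 99.1, 98.1, 98.0, 97.2, 97.7, 95.8, 93.3, 91.9, 89.0] 0.6121
92 242 314 [77.8, 82.7, 84.4, 90.7, 91.7, 90.5, 89.6, 91.4, 91.7, 93.5, 92.1, 92.9, 94.3, 93.4, 92.3, 92.5, 91.2, 92.0, 91.8, 88.6, 89.4, 91.6, 90.0, 81.2, 81.9] 0.6105
95 251 308 [77.8, 85.7, 86.0, 88.2, 90.6, 91.2, 91.9, 94.8, 93.7, 94.3, 93.0, 92.8, 92.7, 93.6, 91.6, 91.
[... 1233 characters left out ...]
1.3, 84.0, 84.9, 86.7, 92.3, 92.1, 92.6, 92.0, 82.9, 84.9, 82.1, 82.1, 78.0] 0.5837
134 260 299 [76.4, 81.3, 81.9, 85.0, 85.5, 92.4, 93.8, 91.4, 92.1, 83.2, 85.1, 83.2, 81.5, 76.1] 0.5814
137 260 299 [76.0, 80.1, 83.0, 86.3, 86.0, 92.2, 92.6, 91.2, 92.0, 84.6, 85.7, 85.0, 82.4, 76.0] 0.5793
140 261 299 [78.2, 82.4, 84.7, 84.2, 81.7, 90.3, 92.0, 92.4, 83.4, 87.0, 84.2, 83.3, 80.0] 0.5771
143 260 299 [75.7, 81.0, 82.6, 84.0, 85.4, 83.6, 84.0, 83.7, 84.1, 85.0, 86.1, 84.2, 81.5, 76.8] 0.5748
146 260 299 [75.4, 80.8, 84.0, 84.6, 85.5, 86.9, 87.7, 86.9, 86.1, 87.8, 84.3, 86.0, 81.3, 75.6] 0.5726
149 260 299 [76.6, 80.9, 83.6, 86.1, 85.5, 87.0, 87.5, 86.7, 85.5, nan, 85.0, 83.0, 81.6, 75.8] 0.5704
```

View pics/w12a.png

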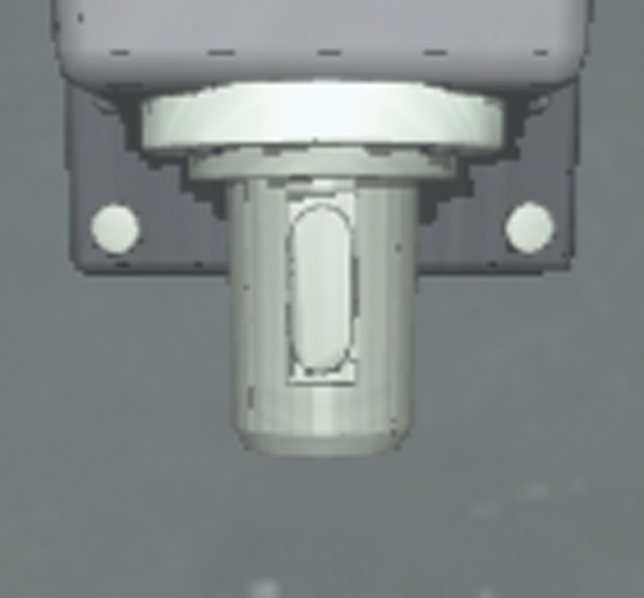

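The key top is level, 10 mm above the slot floor and about 5 mm proud of the shaft, so it is fully seated. Next is the hub.

Run:
```python
from h import *
c,p,d=load("w1"); P=cloud(c,d)
k=np.zeros(d.shape,np.uint8); k[125:190,350:428]=((P[...,2]>.056)&(P[...,2]<.064))[125:190,350:428]
n,l,st,ce=cv2.connectedComponentsWithStats(k); i=1+st[1:,4].argmax(); print(blob(c,l==i,.06)[:3],st[i])
m=(P[...,2]>.07)&(P[...,0]<.75)&(P[...,1]<-.12)&(P[...,2]<.2); m[250:]=0
n,l,st,ce=cv2.connectedComponentsWithStats(m.astype(np.uint8))
for i in range(1,n):
    if st[i,4]>60: print("tall",np.nanmin(P[l==i],0).round(3),np.nanmax(P[l==i],0).round(3))
s=bot.read_state(); print(s['joint_positions'].round(1)); move([.475,-.297,.23],down(5))
```

```text
(array([ 0.47920313, -0.30213419]), (54.57976531982422, 46.222373962402344), -87.74657392501831) [ 368  135   50   42 1908]
tall [ 0.524 -0.461  0.07 ] [ 0.546 -0.448  0.089]
[-14.9  25.8  99.8   0.   54.4  82.5]
dp [ -9.1 277.4 -41.4] turn [ -0.    -0.   -12.38] pos [ 0.5197 -0.0231  0.1886] t 10.2 F [-0.2  0.2  0.1]
```

jog_arm:
  rows:
    - {"dp": [-20,50,-40],"turn": [0,0,-9.7],"grip": 1}
    - {"dp": [-40,275,-40],"turn": [0,0,-9.7],"grip": 1}
    - {"dp": [-40,275,-40],"turn": [0,0,-9.7],"grip": 1}
    - {"dp": [-40,275,-40],"turn": [0,0,-9.7],"grip": 1}
    - {"dp": [-40,275,-40],"turn": [0,0,-9.7],"grip": 1}
    - {"dp": [-40,275,-40],"turn": [0,0,-9.7],"grip": 1}
    - {"dp": [-40,275,-40],"turn": [0,0,-9.7],"grip": 1}
    - {"dp": [-40,275,-40],"turn": [0,0,-9.7],"grip": 1}
    - {"dp": [-40,275,-40],"turn": [0,0,-9.7],"grip": 1}
    - {"dp": [-40,275,-40],"turn": [0,0,-9.7],"grip": 1}

```text
time_s: 11.2
position: [0.444, -0.2889, 0.2287]
tcp_rot: [[0.999, 0.042, -0.001], [0.042, -0.999, 0.001], [-0.001, -0.001, -1.0]]
force: [-0.4, -0.4, -1.1]
opening: 1.0
```

Run:
```python
from h import *
c,p,d,s=snap("wrist","w13"); P=cloud(c,d)
uv=proj(c,[.479,-.302,.06]).astype(int); print(uv)
k=np.zeros(d.shape,np.uint8); sl=np.s_[max(0,uv[1]-70):uv[1]+70,uv[0]-70:uv[0]+70]; k[sl]=((P[...,2]>.056)&(P[...,2]<.064))[sl]
n,l,st,ce=cv2.connectedComponentsWithStats(k); i=1+st[1:,4].argmax(); b=blob(c,l==i,.06); print(b[:3],st[i])
move([b[0][0],b[0][1],.026],down(b[2]+90))
Q=toolcloud(c,d); print("top in tool", np.median(Q[l==i][:,2]),Q[l==i].mean(0))
```

```text
[295 157]
(array([ 0.47949338, -0.3036268 ]), (53.53431701660156, 45.896942138671875), -88.13826477527618) [ 269  132   57   49 2596]
dp [ 34.9  16.3 202.8] turn [-0.05  0.03  0.58] pos [ 0.4441 -0.289   0.2288] t 11.25 F [ 0.7  0.4 -0. ]
top in tool 169.37293674711725 [ 35.14882021  16.44178104 169.45299096]
```

View pics/w13.png

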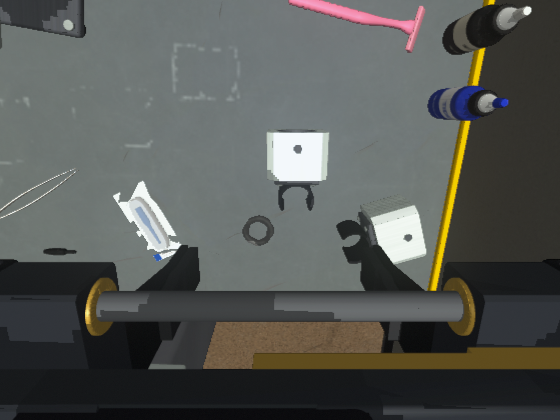

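jog_arm:
  rows:
    - {"dp": [35,16.4,40],"turn": [0,0,0.6],"grip": 1}
    - {"dp": [35,16.4,80],"turn": [0,0,0.6],"grip": 1}
    - {"dp": [35,16.4,110],"turn": [0,0,0.6],"grip": 1}
    - {"dp": [35,16.4,110],"turn": [0,0,0.6],"grip": 1}
    - {"dp": [35,16.4,110],"turn": [0,0,0.6],"grip": 1}

```text
time_s: 11.75
position: [0.4797, -0.3046, 0.1191]
tcp_rot: [[1.0, 0.031, -0.001], [0.031, -1.0, 0.001], [-0.001, -0.001, -1.0]]
force: [0.0, 0.1, 0.2]
opening: 0.998
```

Run:
```python
from h import *
c,p,d,s=snap("wrist","w14"); P=cloud(c,d); Q=toolcloud(c,d)
k=np.zeros(d.shape,np.uint8); k[100:285,180:380]=((P[...,2]>.055)&(P[...,2]<.065))[100:285,180:380]
n,l,st,ce=cv2.connectedComponentsWithStats(k); i=1+st[1:,4].argmax(); b=blob(c,l==i,.06); print(b[:3],st[i])
move([b[0][0],b[0][1],.026],down(b[2]+90)); q=Q[l==i]; print(np.percentile(q,[1,50,99],axis=0))
```

```text
(array([ 0.48015765, -0.30373383]), (54.95365524291992, 46.715782165527344), -88.23186957836151) [ 237  198   84   66 5190]
dp [-0.3 -1.8 94.3] turn [ 0.08 -0.08  0.01] pos [ 0.4803 -0.3054  0.1203] t 11.8 F [0.3 0.1 0.3]
[[-22.97071891 -27.52529852  58.35328189]
 [  1.26335446  -0.58821658  59.90279279]
 [ 22.7196027   26.0591668   63.84410386]]
```

View pics/w14.png

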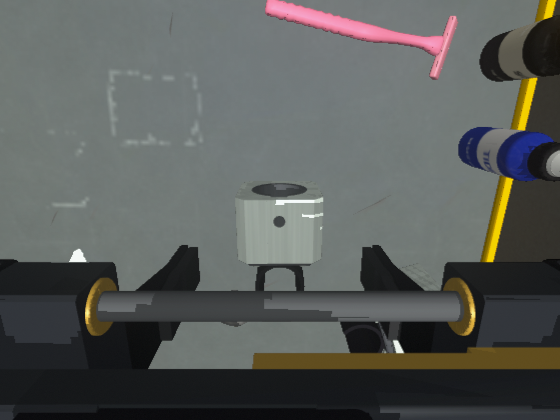

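The hub (240–322, 200–263) sits centred between the open fingers with its mouth facing away, up in the image. I'll descend and grip.

jog_arm:
  rows:
    - {"dp": [0,-0.7,40],"turn": [0,0,0],"grip": 1}
    - {"dp": [0,-0.7,75],"turn": [0,0,0],"grip": 1}
    - {"dp": [0,-0.7,90],"turn": [0,0,0],"grip": 0.9}
    - {"dp": [0,-0.7,94],"turn": [0,0,0],"grip": 0.75}
    - {"dp": [0,-0.7,94],"turn": [0,0,0],"grip": 0.72}
    - {"dp": [0,-0.7,94],"turn": [0,0,0],"grip": 0.5}
    - {"dp": [0,-0.7,94],"turn": [0,0,0],"grip": 0.3}
    - {"dp": [0,-0.7,94],"turn": [0,0,0],"grip": 0}
    - {"dp": [0,-0.7,94],"turn": [0,0,0],"grip": 0}
    - {"dp": [0,-0.7,94],"turn": [0,0,0],"grip": 0}

```text
time_s: 12.8
position: [0.4804, -0.3054, 0.0267]
tcp_rot: [[1.0, 0.03, 0.002], [0.03, -1.0, -0.002], [0.002, 0.002, -1.0]]
force: [-0.1, -0.4, 6.5]
opening: 0.689
```

jog_arm:
  rows:
    - {"dp": [0,0,-15],"turn": [0,0,0],"grip": 0}
    - {"dp": [0,0,-50],"turn": [0,0,0],"grip": 0}
    - {"dp": [0,0,-95],"turn": [0,0,0],"grip": 0}
    - {"dp": [0,0,-130],"turn": [0,0,0],"grip": 0}
    - {"dp": [10,-45,-130],"turn": [0,0,5],"grip": 0}
    - {"dp": [28,-281,-130],"turn": [0,0,9.1],"grip": 0}
    - {"dp": [28,-281,-130],"turn": [0,0,9.1],"grip": 0}
    - {"dp": [28,-281,-130],"turn": [0,0,9.1],"grip": 0}
    - {"dp": [28,-281,-130],"turn": [0,0,9.1],"grip": 0}
    - {"dp": [28,-281,-130],"turn": [0,0,9.1],"grip": 0}

```text
time_s: 13.8
position: [0.4976, -0.02, 0.1556]
tcp_rot: [[0.992, -0.127, -0.001], [-0.127, -0.992, 0.001], [-0.001, -0.001, -1.0]]
force: [-0.1, -0.2, -3.7]
opening: 0.69
```

jog_arm:
  rows:
    - {"dp": [0,0,0],"turn": [0,0,0],"grip": 0}
    - {"dp": [0,0,0],"turn": [0,0,0],"grip": 0}
    - {"dp": [0,0,0],"turn": [0,0,0],"grip": 0}
    - {"dp": [0,0,0],"turn": [0,0,0],"grip": 0}

```text
time_s: 14.2
position: [0.4992, -0.0243, 0.1552]
tcp_rot: [[0.991, -0.13, 0.0], [-0.13, -0.991, -0.0], [0.0, 0.0, -1.0]]
force: [-0.5, -0.3, -3.8]
opening: 0.692
```

Run:
```python
from h import *
c,p,d,s=snap("wrist","w15"); move([.51,-.0219,.0683],down(-7.36)); print(s['opening']*87, s['joint_positions'].round(1))
Q=toolcloud(c,d)
k=np.zeros(d.shape,np.uint8); k[200:300,170:390]=((abs(Q[...,0])<40)&(abs(Q[...,1])<29)&(Q[...,2]<0)&(Q[...,2]>-40))[200:300,170:390]
n,l,st,ce=cv2.connectedComponentsWithStats(k); i=1+st[1:,4].argmax(); q=Q[l==i]; print(st[i],np.percentile(q,[1,50,99],axis=0))
```

```text
dp [10.5 -3.8 86.9] turn [ 0.01 -0.01 -0.14] pos [ 0.4991 -0.0243  0.1551] t 14.25 F [-0.1 -0.1 -3.2]
60.24371554702395 [-15.6  27.5 104.3  -0.   48.2  81.9]
[ 209  234  143   57 6509] [[ 9.95161640e+00 -2.83981258e+01 -3.37588843e+01]
 [ 2.05518464e+01 -2.97334659e-02 -3.13482419e+01]
 [ 2.23884625e+01  2.84085814e+01 -1.48104551e+00]]
```

View pics/w15.png

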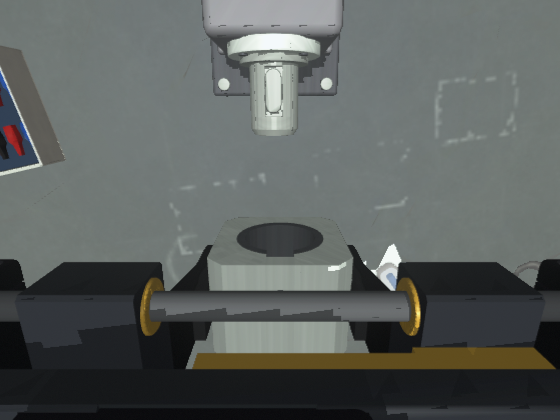

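```bash
cat >> h.py <<'E'
from scipy.optimize import least_squares
def shaftfit(Q,rows,cols,ztop):
    m=np.zeros(Q.shape[:2],bool); m[rows[0]:rows[1],cols[0]:cols[1]]=True
    m&=(abs(Q[...,2]-ztop-6)<13)
    q=Q[m]; x0=np.median(q[:,0]); y0=np.median(q[:,1])
    sel=abs(q[:,1]-y0)>7.5 # leave out slot and key
    q=q[sel]
    f=least_squares(lambda a:np.hypot(q[:,1]-a[0]-a[2]*(q[:,0]-x0),q[:,2]-a[1])-16,[y0,ztop+16,0],loss='soft_l1',f_scale=.5)
    print("shaft y %.2f at x %.1f, z %.2f, slope %.2f deg, n %d"%(f.x[0],x0,f.x[1],np.degrees(np.arctan(f.x[2])),len(q)))
E
python3 - <<'E'
from h import *
c,p,d=load("w15"); Q=toolcloud(c,d)
cv2.imwrite("pics/w15a.png",cv2.resize(p[20:145,205:345],None,fx=4.6,fy=4.6,interpolation=cv2.INTER_CUBIC))
print(Q[100,274],Q[100,258])
shaftfit(Q,(75,125),(245,305),Q[125,285,2])
for r in (80,90,100,110,120): 
    k=np.where((Q[r,:,2]<Q[110,285,2]+12)&(Q[r,:,2]>50)&(abs(Q[r,:,1]+5)<25))[0]; print(r,k.min(),k.max(),(Q[r,k.min(),1]+Q[r,k.max(),1])/2, Q[r,274])
# tip and shoulder
col=Q[:,285]; 
for r in range(50,140,2): print(r,col[r].round(1),end=';')
E
```

```text
[84.75076164 -3.52101706 61.28368446] [ 84.94519695 -13.8590091   71.94683742]
shaft y -4.13 at x 84.9, z 84.02, slope -0.07 deg, n 1191
80 250 297 -4.058786392986212 [96.21778671 -3.49096286 63.34404884]
90 250 297 -4.052440574700975 [90.53833368 -3.51788773 63.08245188]
100 250 297 -4.160449147328411 [84.75076164 -3.52101706 61.28368446]
110 250 297 -4.263490361682712 [78.93871403 -3.5670911  62.18337065]
120 251 297 -3.832578299119123 [72.81818924 -3.68236372 67.338399  ]
50 [111.8   3.   57.4];52 [111.4   3.   62.2];54 [110.5   3.1  63.2];56 [109.5   3.1  63.8];58 [108.4   3.1  63.9];60 [107.3   3.1  63.3];62 [106.8   3.2  68.5];64 [105.9   3.2  70.2];66 [104.8   3.2  70.4];68 [103.6   3.2  70.6];70 [102.4   3.2  69.7];72 [101.3   3.2  70.5];74 [100.1   3.2  69.6];76 [99.   3.2 69.5];78 [97.7  3.2 67.9];80 [  81.    -0.2 -150.4];82 [95.5  3.2 69.6];84 [94.3  3.2 69.7];86 [93.2  3.2 69.4];88 [92.1  3.3 70.6];90 [90.9  3.3 70.7];92 [89.7  3.3 70. ];94 [88.5  3.3 70.5];96 [87.3  3.2 69.1];98 [86.1  3.3 70.1];100 [84.9  3.3 69.2];102 [83.7  3.3 70.5];104 [82.5  3.3 69.8];106 [81.3  3.3 69.7];108 [80.1  3.3 70.3];110 [78.9  3.3 70.2];112 [77.6  3.3 69.6];114 [76.4  3.3 69.1];116 [75.2  3.3 70. ];118 [74.   3.3 68.4];120 [72.7  3.3 69.7];122 [71.5  3.3 69.7];124 [70.2  3.3 70.1];126 [69.   3.3 69.5];128 [67.8  3.3 68.3];130 [66.4  3.4 71.3];132 [65.1  3.4 71.6];134 [63.7  3.4 72.7];136 [ 55.5   4.8 156.2];138 [ 53.8   4.7 155.5];
```

View pics/w15a.png

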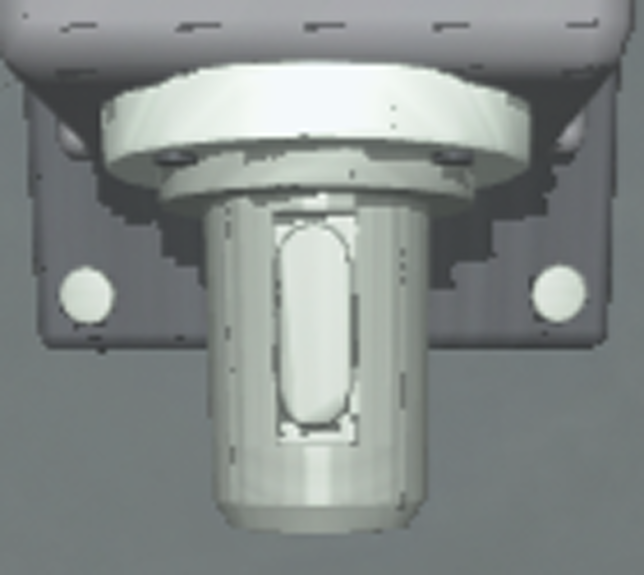

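jog_arm:
  rows:
    - {"dp": [5,-4.1,40],"turn": [0,0,0],"grip": 0}
    - {"dp": [12,-4.1,70],"turn": [0,0,0],"grip": 0}
    - {"dp": [20,-4.1,87],"turn": [0,0,0],"grip": 0}
    - {"dp": [20,-4.1,87],"turn": [0,0,0],"grip": 0}
    - {"dp": [20,-4.1,87],"turn": [0,0,0],"grip": 0}
    - {"dp": [20,-4.1,87],"turn": [0,0,0],"grip": 0}
    - {"dp": [20,-4.1,87],"turn": [0,0,0],"grip": 0}
    - {"dp": [20,-4.1,87],"turn": [0,0,0],"grip": 0}

```text
time_s: 15.05
position: [0.5196, -0.0216, 0.069]
tcp_rot: [[0.992, -0.129, 0.002], [-0.129, -0.992, -0.0], [0.002, 0.0, -1.0]]
force: [1.2, -0.1, -2.3]
opening: 0.689
```

Run:
```python
from h import *
c,p,d,s=snap("wrist","w16"); move([.51,-.0219,.0683],down(-7.36))
Q=toolcloud(c,d)
for r in range(150,300,5): print(r,Q[r,268].round(1),Q[r,280].round(1),Q[r,295].round(1))
c2,p2,d2,_=snap("side","s16"); cv2.imwrite("pics/s16a.png",cv2.resize(p2[180:300,180:330,::-1],None,fx=5,fy=5,interpolation=cv2.INTER_CUBIC))
```

```text
dp [-9.4  1.6  0.6] turn [ 0.01 -0.07 -0.02] pos [ 0.5195 -0.0216  0.0689] t 15.1 F [-0.4 -0.3 -4.2]
150 [ 64.4  -4.8 -17. ] [ 65.1  -0.  -22.5] [ 65.2   5.7 -23.2]
155 [ 62.4  -4.8 -16.6] [ 63.2  -0.  -22.4] [ 63.1   5.8 -21.8]
160 [ 60.3  -4.9 -16. ] [ 61.4  -0.  -23. ] [ 61.2   5.8 -22.1]
165 [ 58.3  -4.9 -16.5] [ 59.5  -0.  -23.4] [ 57.9   6.2 -13.9]
170 [ 56.4  -4.9 -16.9] [ 55.6   0.  -12.9] [ 55.6   6.3 -12.6]
175 [ 54.1  -4.9 -16. ] [ 54.4  -0.  -17.5] [ 54.4   6.1 -17.5]
180 [ 52.1  -4.9 -16.1] [ 52.3  -0.  -17.3] [ 52.3   6.1 -17. ]
185 [ 50.   -5.  -16.5] [ 50.5  -0.  -18.4] [ 50.4   6.1 -18.1]
190 [ 48.   -5.  -16.7] [ 48.4  -0.  -18.3] [ 48.    6.2 -16.8]
195 [ 45.8  -5.  -16.7] [ 46.   -0.  -17.3] [ 46.    6.2 -17.5]
200 [19.7 -8.1 69.4] [ 43.3  -0.  -15.1] [19.3 10.5 70.6]
205 [16.7 -8.1 67.4] [16.2  0.1 69.1] [16.3 10.4 68.6]
210 [12.2 -8.2 70.5] [12.6  0.1 69.1] [12.3 10.5 69.9]
215 [ 9.3 -8.2 68.1] [ 9.1  0.1 68.5] [ 9.  10.5 68.9]
220 [21.6 -6.5 21.8] [21.9  0.  21. ] [21.8  8.2 21.1]
225 [21.7 -6.2 13.5] [21.2  0.  14.8] [21.4  7.9 14.2]
230 [19.  -6.3 13.1] [18.5  0.  14.7] [19.9  7.8 10.8]
235 [16.5 -6.3 12.4] [15.5  0.  15.1] [17.   7.8 11. ]
240 [13.6 -6.3 12.6] [13.2  0.  13.5] [14.2  7.9 11. ]
245 [11.1 -6.3 11.9] [10.3  0.  13.7] [11.   8.  11.9]
250 [ 7.7 -6.4 13.1] [ 7.2  0.  14.2] [ 22.3   6.4 -19.6]
255 [ 4.6 -6.4 13.3] [ 4.6  0.  13.3] [ 21.7   6.2 -23.4]
260 [ 21.5  -4.9 -27.6] [ 21.7  -0.  -28. ] [ 22.1   6.  -28.8]
265 [ 21.4  -4.8 -31.8] [ 21.9  -0.  -32.8] [ 21.3   5.9 -31.6]
270 [ 19.7  -4.7 -32.7] [ 19.   -0.  -31.5] [ 19.2   5.9 -31.9]
275 [ 17.2  -4.8 -32.2] [ 17.1  -0.  -32.1] [ 17.2   5.9 -32.2]
280 [ 15.4  -4.8 -32.9] [ 15.1  -0.  -32.4] [ 15.8   5.9 -33.7]
285 [ 13.5  -4.8 -33.5] [ 13.6  -0.  -33.7] [ 12.7   6.  -32.1]
290 [ 11.   -4.8 -33.1] [ 10.9  -0.  -33. ] [ 10.9   6.  -32.9]
295 [ 33.2  -3.3 -72.7] [ 33.3  -0.1 -73. ] [ 32.7   3.9 -72.1]
```

View pics/w16.png

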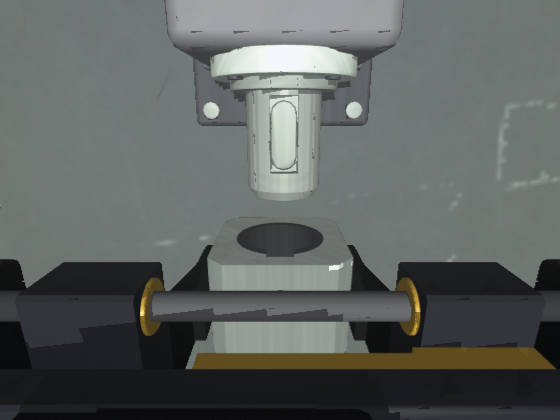

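View pics/s16a.png

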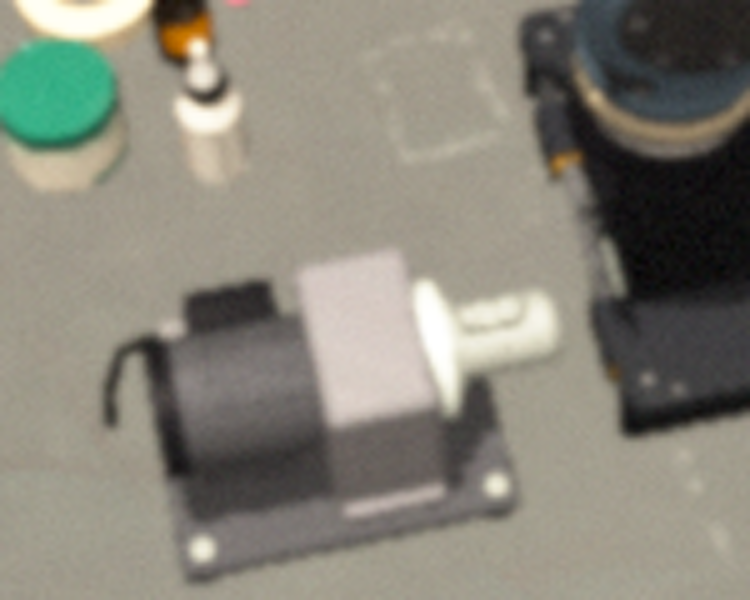

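```bash
cat > fit.py <<'E'
from h import *
import sys
def go(f,rows,cols):
    c,p,d=load(f); Q=toolcloud(c,d)
    m=np.zeros(d.shape,bool); m[rows[0]:rows[1],cols[0]:cols[1]]=True; m&=(Q[...,2]>-20)&(Q[...,2]<-2); q=Q[m]; y0=np.median(q[:,1])
    q=q[abs(q[:,1]-y0)>7.5]; x0=np.median(q[:,0])
    g=least_squares(lambda a:np.hypot(q[:,1]-a[0]-a[2]*(q[:,0]-x0),q[:,2]-a[1])-16,[y0,-2,0],loss='soft_l1',f_scale=.5).x
    print("shaft y %.2f z %.2f at x %.1f slope %.2f n %d"%(g[0],g[1],x0,np.degrees(g[2]),len(q)))
    for r in range(rows[0],rows[1],8):
        k=np.where((Q[r,:,2]<0)&(abs(Q[r,:,1]-y0)<25))[0]; print(r,k.min(),k.max(),"edge mid y",(toolpix(c,k.min(),r,g[1])+toolpix(c,k.max(),r,g[1]))[1]/2)
    # hub face and top
    t=Q[272:290,225:340]; t=t[(t[...,2]<-25)&(t[...,2]>-40)]; print("hub top z",np.median(t[:,2]),"y",np.percentile(t[:,1],[1,99]))
    bl=(Q[...,2]>-40)&(Q[...,0]<24)&(Q[...,0]>18)
    for r in (235,242): 
        k=np.where((Q[r,:,0]<20)&(Q[r,:,2]<40)&(Q[r,:,2]>-20)&(abs(Q[r,:,1])<17))[0]; 
        if len(k): print("bore",r,k.min(),k.max(),(toolpix(c,k.min(),r,0)[1]+toolpix(c,k.max(),r,0)[1])/2)
go(sys.argv[1],(int(sys.argv[2]),int(sys.argv[3])),(235,335))
E
python3 fit.py w16 120 192
python3 - <<'E'
import cv2; p=cv2.imread('pics/w16.png'); cv2.imwrite('pics/w16a.png',cv2.resize(p[160:290,200:360],None,fx=4.8,fy=4.6,interpolation=cv2.INTER_CUBIC))
E
```

```text
shaft y 1.33 z -2.14 at x 62.1 slope -0.12 n 2486
120 246 320 edge mid y 1.3148506478173925
128 170 524 edge mid y 29.12371000767858
136 247 333 edge mid y 4.391153982341521
144 78 319 edge mid y -35.835294338377295
152 31 319 edge mid y -46.49459840293781
160 51 319 edge mid y -42.36314152012909
168 32 318 edge mid y -47.15625183937375
176 67 318 edge mid y -39.57760072196609
184 74 335 edge mid y -34.392542124362365
hub top z -32.546477397335835 y [-21.54925783  23.20597473]
bore 235 249 310 -0.22834923165014231
bore 242 247 312 -0.23055615479728075
```

View pics/w16a.png

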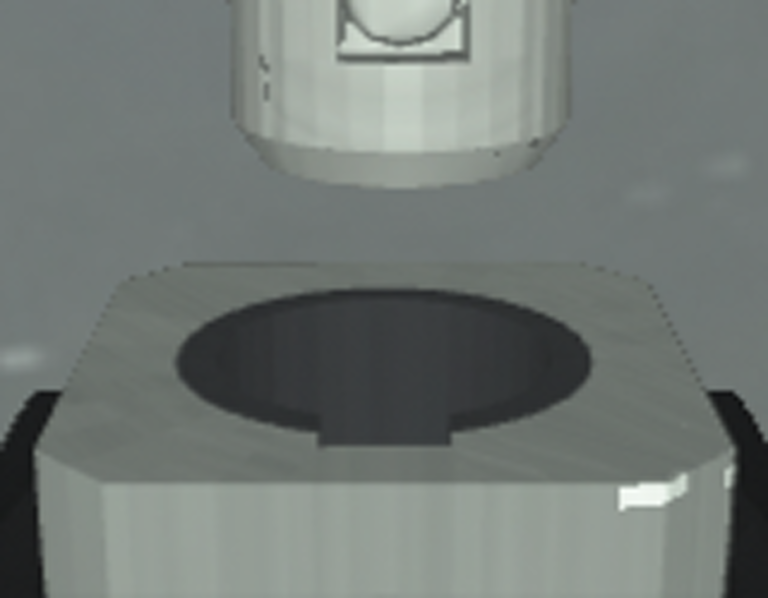

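The shaft axis is 1.5 mm off the bore in tool y and about 0.5 mm in z. I'll correct that, go closer and check.

jog_arm:
  rows:
    - {"dp": [4,1.5,0.5],"turn": [0,0,0],"grip": 0}
    - {"dp": [8,1.5,0.5],"turn": [0,0,0],"grip": 0}
    - {"dp": [12,1.5,0.5],"turn": [0,0,0],"grip": 0}
    - {"dp": [12,1.5,0.5],"turn": [0,0,0],"grip": 0}
    - {"dp": [12,1.5,0.5],"turn": [0,0,0],"grip": 0}
    - {"dp": [12,1.5,0.5],"turn": [0,0,0],"grip": 0}
    - {"dp": [12,1.5,0.5],"turn": [0,0,0],"grip": 0}
    - {"dp": [12,1.5,0.5],"turn": [0,0,0],"grip": 0}

```text
time_s: 15.95
position: [0.5309, -0.0245, 0.0675]
tcp_rot: [[0.992, -0.128, -0.0], [-0.128, -0.992, 0.0], [-0.0, -0.0, -1.0]]
force: [0.6, 0.7, -2.5]
opening: 0.687
```

```bash
python3 - <<'E'
from h import *
c,p,d,s=snap("wrist","w17"); move([.53,-.0244,.0683],down(-7.36))
cv2.imwrite('pics/w17a.png',cv2.resize(p[100:290,200:360,::-1],None,fx=3.6,fy=3.1,interpolation=cv2.INTER_CUBIC))
E
python3 fit.py w17 140 205
```

```text
dp [-0.9  0.  -0.8] turn [-0.    0.01 -0.02] pos [ 0.5309 -0.0245  0.0675] t 16.0 F [-0.7 -1.2 -3. ]
shaft y -0.03 z -3.75 at x 55.4 slope 0.00 n 2288
140 97 475 edge mid y 2.641750788714951
148 171 394 edge mid y 1.1160854761349484
156 158 492 edge mid y 19.829711456917437
164 101 511 edge mid y 11.560482401662277
172 244 315 edge mid y -0.2080429283854235
180 245 528 edge mid y 47.89129334951691
188 32 315 edge mid y -48.16901253798776
196 97 417 edge mid y -10.45589749770156
204 245 443 edge mid y 29.41281539013835
hub top z -32.52709116683828 y [-21.61435161  23.1984355 ]
bore 235 249 311 0.01405673462643442
bore 242 247 312 -0.23055615479728075
```

View pics/w17a.png

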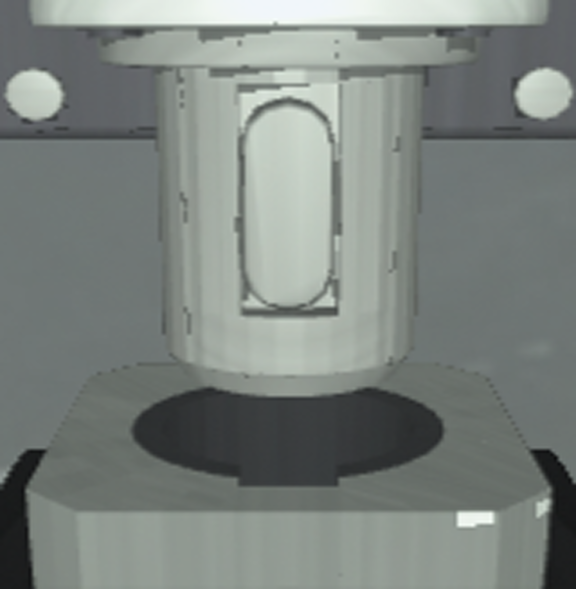

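jog_arm:
  rows:
    - {"dp": [0,0,-0.9],"turn": [0,0,0],"grip": 0}
    - {"dp": [3,0,-0.9],"turn": [0,0,0],"grip": 0}
    - {"dp": [6,0,-0.9],"turn": [0,0,0],"grip": 0}
    - {"dp": [9,0,-0.9],"turn": [0,0,0],"grip": 0}
    - {"dp": [11,0,-0.9],"turn": [0,0,0],"grip": 0}
    - {"dp": [13,0,-0.9],"turn": [0,0,0],"grip": 0}
    - {"dp": [15,0,-0.9],"turn": [0,0,0],"grip": 0}
    - {"dp": [16,0,-0.9],"turn": [0,0,0],"grip": 0}
    - {"dp": [16,0,-0.9],"turn": [0,0,0],"grip": 0}

```text
time_s: 16.9
position: [0.5471, -0.0266, 0.0684]
tcp_rot: [[0.992, -0.128, 0.0], [-0.128, -0.992, -0.0], [0.0, -0.0, -1.0]]
force: [-0.4, -0.5, -3.7]
opening: 0.684
```

```bash
python3 - <<'E'
from h import *
c,p,d,s=snap("wrist","w18"); move([.53,-.0244,.0683],down(-7.36)); print(s['force'],s['moment'])
cv2.imwrite('pics/w18a.png',cv2.resize(p[100:290,200:360,::-1],None,fx=3.6,fy=3.1,interpolation=cv2.INTER_CUBIC))
E
python3 fit.py w18 160 215
```

```text
dp [-17.    0.    0.1] turn [-0.    0.01 -0.02] pos [ 0.5469 -0.0266  0.0684] t 16.95 F [ 0.   0.1 -4.2]
[-0.40814889 -0.52751893 -3.68855852] [ 0.0221118   0.00626015 -0.00573155]
shaft y -0.12 z -2.89 at x 48.0 slope 0.00 n 1760
160 231 328 edge mid y -0.20410276444439823
168 244 315 edge mid y -0.20705435045613285
176 244 437 edge mid y 27.27101534227056
184 245 315 edge mid y 0.015132024313118109
192 32 314 edge mid y -48.8538371342792
200 245 314 edge mid y -0.21643014786207537
208 246 314 edge mid y 0.012942515308696834
hub top z -32.55593404852866 y [-21.52408105  23.26079366]
```

View pics/w18a.png

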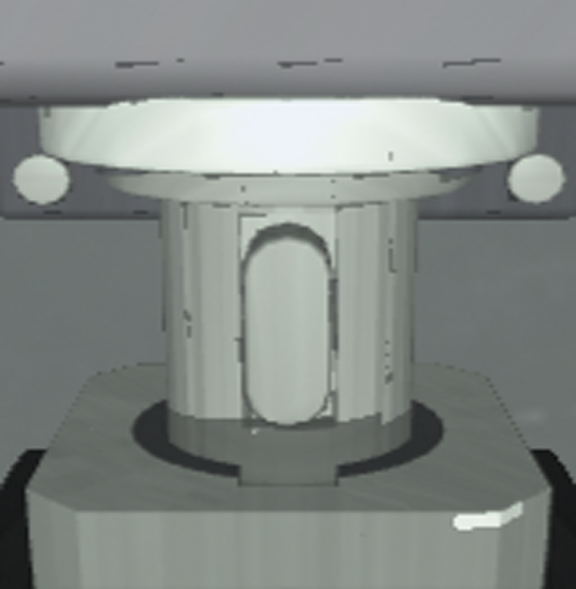

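The shaft tip is inside the mouth, with the key in line with the keyway and no side force. I'll continue.

jog_arm:
  rows:
    - {"dp": [2,0,0],"turn": [0,0,0],"grip": 0}
    - {"dp": [4,0,0],"turn": [0,0,0],"grip": 0}
    - {"dp": [6,0,0],"turn": [0,0,0],"grip": 0}
    - {"dp": [8,0,0],"turn": [0,0,0],"grip": 0}
    - {"dp": [10,0,0],"turn": [0,0,0],"grip": 0}
    - {"dp": [12,0,0],"turn": [0,0,0],"grip": 0}
    - {"dp": [12,0,0],"turn": [0,0,0],"grip": 0}

```text
time_s: 17.65
position: [0.5593, -0.0283, 0.0685]
tcp_rot: [[0.992, -0.128, 0.001], [-0.128, -0.992, -0.0], [0.001, 0.0, -1.0]]
force: [0.5, -0.2, -3.3]
opening: 0.686
```

Run:
```python
from h import *
c,p,d,s=snap("wrist","w19"); move([.6058-.0228*.992,-.0341+.0228*.128,.0683],down(-7.36)); print(s['force'],s['moment'])
cv2.imwrite('pics/w19a.png',cv2.resize(p[100:290,200:360,::-1],None,fx=3.6,fy=3.1,interpolation=cv2.INTER_CUBIC))
```

```text
dp [24.4 -0.1  0.1] turn [ 0.   -0.01 -0.02] pos [ 0.5589 -0.0281  0.0684] t 17.7 F [ 0.4  0.3 -3. ]
[ 0.46004728 -0.23681656 -3.26754891] [ 0.04058656 -0.02986578 -0.01840846]
```

View pics/w19a.png

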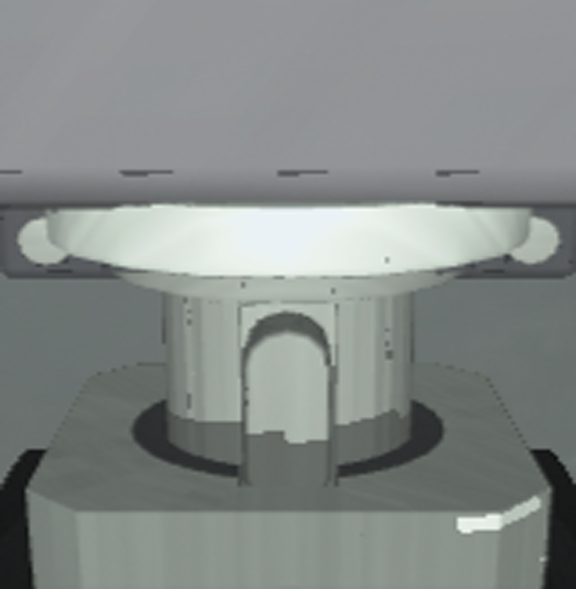

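The key's end is in the keyway at (289,470) in the crop, and there is still no force. I'll go on to the detent.

jog_arm:
  rows:
    - {"dp": [2,0,0],"turn": [0,0,0],"grip": 0}
    - {"dp": [4,0,0],"turn": [0,0,0],"grip": 0}
    - {"dp": [6,0,0],"turn": [0,0,0],"grip": 0}
    - {"dp": [8,0,0],"turn": [0,0,0],"grip": 0}
    - {"dp": [10,0,0],"turn": [0,0,0],"grip": 0}
    - {"dp": [11,0,0],"turn": [0,0,0],"grip": 0}
    - {"dp": [11,0,0],"turn": [0,0,0],"grip": 0}

```text
time_s: 18.4
position: [0.5699, -0.0296, 0.0685]
tcp_rot: [[0.992, -0.128, 0.0], [-0.128, -0.992, -0.0], [0.0, 0.0, -1.0]]
force: [0.2, -0.1, -3.1]
opening: 0.686
```

jog_arm:
  rows:
    - {"dp": [1,0,0],"turn": [0,0,0],"grip": 0}
    - {"dp": [2,0,0],"turn": [0,0,0],"grip": 0}
    - {"dp": [3,0,0],"turn": [0,0,0],"grip": 0}
    - {"dp": [4,0,0],"turn": [0,0,0],"grip": 0}
    - {"dp": [5,0,0],"turn": [0,0,0],"grip": 0}
    - {"dp": [5,0,0],"turn": [0,0,0],"grip": 0}

```text
time_s: 19.0
position: [0.5743, -0.0301, 0.0682]
tcp_rot: [[0.992, -0.128, -0.001], [-0.128, -0.992, 0.0], [-0.001, -0.0, -1.0]]
force: [-1.2, 0.1, -4.7]
opening: 0.685
```

jog_arm:
  rows:
    - {"dp": [1,0,0],"turn": [0,0,0],"grip": 0}
    - {"dp": [2,0,0],"turn": [0,0,0],"grip": 0}
    - {"dp": [3,0,0],"turn": [0,0,0],"grip": 0}
    - {"dp": [4,0,0],"turn": [0,0,0],"grip": 0}
    - {"dp": [4,0,0],"turn": [0,0,0],"grip": 0}

```text
time_s: 19.5
position: [0.5771, -0.0306, 0.068]
tcp_rot: [[0.992, -0.128, -0.003], [-0.128, -0.992, 0.0], [-0.003, -0.0, -1.0]]
force: [-4.7, -0.9, -5.0]
opening: 0.684
```

jog_arm:
  rows:
    - {"dp": [1,0,0],"turn": [0,0,0],"grip": 0}
    - {"dp": [2,0,0],"turn": [0,0,0],"grip": 0}
    - {"dp": [3,0,0],"turn": [0,0,0],"grip": 0}
    - {"dp": [3,0,0],"turn": [0,0,0],"grip": 0}

```text
time_s: 19.9
position: [0.5836, -0.0314, 0.0692]
tcp_rot: [[0.992, -0.129, 0.004], [-0.129, -0.992, -0.001], [0.004, 0.0, -1.0]]
force: [0.2, 0.3, -2.6]
opening: 0.687
```

It snapped home: the hub jumped 6.5 mm and the force dropped to zero. I'll press lightly to check it is flush, and look.

jog_arm:
  rows:
    - {"dp": [0.5,0,0],"turn": [0,0,0],"grip": 0}
    - {"dp": [1,0,0],"turn": [0,0,0],"grip": 0}
    - {"dp": [1,0,0],"turn": [0,0,0],"grip": 0}

```text
time_s: 20.2
position: [0.5829, -0.0312, 0.0686]
tcp_rot: [[0.992, -0.128, 0.001], [-0.128, -0.992, -0.0], [0.001, 0.0, -1.0]]
force: [0.4, -0.2, -2.9]
opening: 0.687
```

Run:
```python
from h import *
c,p,d,s=snap("wrist","w20"); move([.5832,-.0312,.0683],down(-7.36)); print(s['force'],s['moment'])
cv2.imwrite('pics/w20a.png',cv2.resize(p[150:300,180:380,::-1],None,fx=4,fy=4,interpolation=cv2.INTER_CUBIC))
Q=toolcloud(c,d)
for r in range(240,285,2): print(r,[tuple(Q[r,u].round(1).tolist()) for u in (255,280,300)])
```

```text
dp [ 0.4 -0.   0.2] turn [-0.   -0.02 -0.02] pos [ 0.5828 -0.0312  0.0685] t 20.25 F [ 0.5  0.2 -3. ]
[ 0.39067999 -0.1854928  -2.87038526] [-0.00336497 -0.02175571 -0.0529767 ]
240 [(31.1, -9.8, -29.7), (31.8, -0.0, -31.4), (31.5, 7.7, -30.6)]
242 [(30.5, -9.8, -30.2), (31.3, -0.0, -32.3), (30.5, 7.8, -30.4)]
244 [(29.6, -9.8, -30.2), (30.0, -0.0, -31.1), (29.7, 7.8, -30.4)]
246 [(28.4, -9.9, -29.4), (29.2, -0.0, -31.1), (28.6, 7.8, -29.9)]
248 [(24.6, -10.4, -22.7), (28.2, -0.0, -30.8), (25.0, 8.3, -23.6)]
250 [(23.3, -10.5, -21.7), (24.4, -0.0, -24.3), (24.0, 8.3, -23.3)]
252 [(21.9, -10.6, -20.8), (23.7, -0.0, -24.7), (21.9, 8.5, -20.8)]
254 [(22.0, -10.5, -23.0), (19.3, -0.0, -17.2), (22.0, 8.3, -23.1)]
256 [(21.5, -10.4, -23.9), (19.4, -0.0, -19.5), (22.2, 8.2, -25.3)]
258 [(21.6, -10.3, -25.9), (21.7, -0.0, -26.2), (22.1, 8.1, -27.1)]
260 [(22.1, -10.1, -28.8), (22.0, -0.0, -28.6), (22.4, 8.0, -29.6)]
262 [(22.1, -9.9, -30.6), (21.7, -0.0, -29.8), (21.8, 7.9, -30.0)]
264 [(22.0, -9.8, -32.3), (22.2, -0.0, -32.6), (22.0, 7.8, -32.2)]
266 [(21.8, -9.7, -33.4), (21.1, -0.0, -32.2), (21.5, 7.8, -32.9)]
268 [(20.4, -9.8, -32.4), (20.4, -0.0, -32.4), (20.7, 7.8, -33.0)]
270 [(19.5, -9.9, -32.5), (19.9, -0.0, -33.2), (19.6, 7.8, -32.6)]
272 [(18.7, -9.9, -32.6), (18.8, -0.0, -32.8), (18.5, 7.9, -32.2)]
274 [(17.8, -9.9, -32.6), (17.7, -0.0, -32.4), (17.7, 7.9, -32.4)]
276 [(16.5, -10.0, -31.8), (16.7, -0.0, -32.1), (17.9, 7.8, -34.2)]
278 [(16.4, -9.9, -33.2), (16.0, -0.0, -32.5), (16.5, 7.8, -33.3)]
280 [(15.1, -10.0, -32.4), (15.4, -0.0, -32.9), (15.9, 7.8, -33.8)]
282 [(14.4, -9.9, -32.8), (13.7, -0.0, -31.6), (14.2, 7.9, -32.3)]
284 [(13.3, -10.0, -32.4), (13.6, -0.0, -32.9), (12.7, 8.0, -31.3)]
```

View pics/w20a.png

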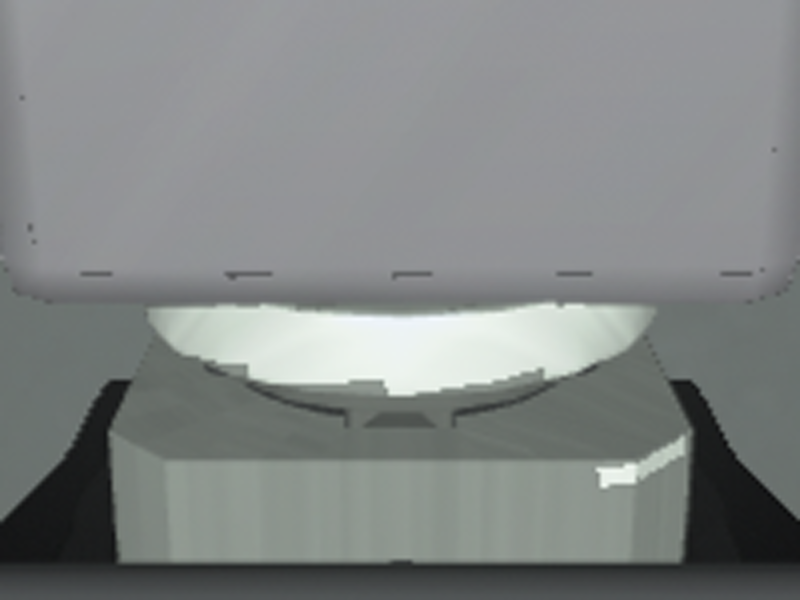

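A small dark crescent remains between the collar and the hub face, a gap of about 1–2 mm, with no force yet. I'll press on gently.

jog_arm:
  rows:
    - {"dp": [0.5,0,0],"turn": [0,0,0],"grip": 0}
    - {"dp": [1,0,0],"turn": [0,0,0],"grip": 0}
    - {"dp": [1.5,0,0],"turn": [0,0,0],"grip": 0}
    - {"dp": [1.5,0,0],"turn": [0,0,0],"grip": 0}
    - {"dp": [1.5,0,0],"turn": [0,0,0],"grip": 0}

```text
time_s: 20.75
position: [0.5841, -0.0314, 0.0684]
tcp_rot: [[0.992, -0.129, -0.0], [-0.129, -0.992, 0.0], [-0.0, -0.0, -1.0]]
force: [0.1, -0.0, -3.4]
opening: 0.688
```

Run:
```python
from h import *
c,p,d,s=snap("wrist","w21"); move([.5832,-.0312,.0683],down(-7.36)); print(s['force'],s['moment'])
cv2.imwrite('pics/w21a.png',cv2.resize(p[220:300,210:350,::-1],None,fx=5.6,fy=5.6,interpolation=cv2.INTER_CUBIC))
```

```text
dp [-0.9 -0.1  0.1] turn [-0.    0.   -0.02] pos [ 0.5841 -0.0314  0.0684] t 20.8 F [ 0.4 -0.4 -3.3]
[ 0.10380353 -0.03857948 -3.38121173] [0.00739069 0.03680638 0.02973341]
```

View pics/w21a.png

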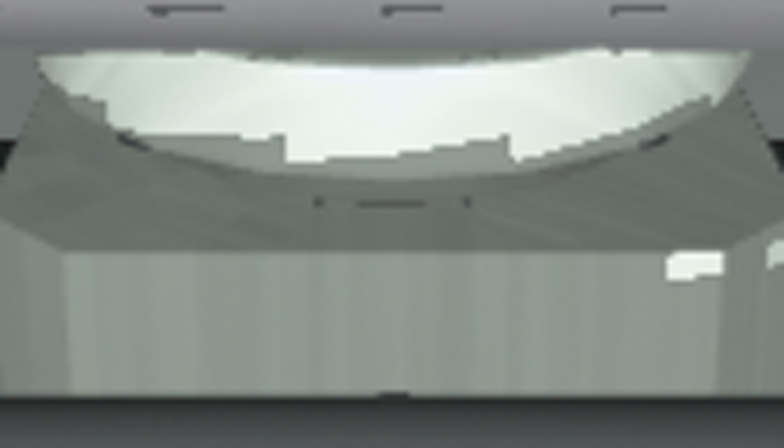

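The gap is nearly closed. I'll press until contact force shows.

jog_arm:
  rows:
    - {"dp": [0.5,0,0],"turn": [0,0,0],"grip": 0}
    - {"dp": [1,0,0],"turn": [0,0,0],"grip": 0}
    - {"dp": [1,0,0],"turn": [0,0,0],"grip": 0}
    - {"dp": [1,0,0],"turn": [0,0,0],"grip": 0}

```text
time_s: 21.2
position: [0.5842, -0.0313, 0.0683]
tcp_rot: [[0.992, -0.128, -0.002], [-0.128, -0.992, 0.0], [-0.002, -0.0, -1.0]]
force: [-2.7, -0.6, -2.5]
opening: 0.685
```

jog_arm:
  rows:
    - {"dp": [0.5,0,0],"turn": [0,0,0],"grip": 0}
    - {"dp": [1,0,0],"turn": [0,0,0],"grip": 0}
    - {"dp": [1.5,0,0],"turn": [0,0,0],"grip": 0}
    - {"dp": [1.5,0,0],"turn": [0,0,0],"grip": 0}
    - {"dp": [1.5,0,0],"turn": [0,0,0],"grip": 0}

```text
time_s: 21.7
position: [0.5843, -0.0313, 0.0681]
tcp_rot: [[0.992, -0.128, -0.005], [-0.128, -0.992, 0.001], [-0.005, -0.0, -1.0]]
force: [-7.2, -0.5, -0.3]
opening: 0.689
```

Run:
```python
from h import *
c,p,d,s=snap("wrist","w22"); move([.5832,-.0312,.0683],down(-7.36)); print(s['force'],s['moment'])
cv2.imwrite('pics/w22a.png',cv2.resize(p[220:300,210:350,::-1],None,fx=5.6,fy=5.6,interpolation=cv2.INTER_CUBIC))
```

```text
dp [-1.   0.  -0.2] turn [-0.01  0.3  -0.  ] pos [ 0.5842 -0.0313  0.0681] t 21.75 F [-5.8 -0.4 -1. ]
[-7.24410824 -0.51525172 -0.32922109] [0.07317911 0.89952874 0.00926453]
```

View pics/w22a.png

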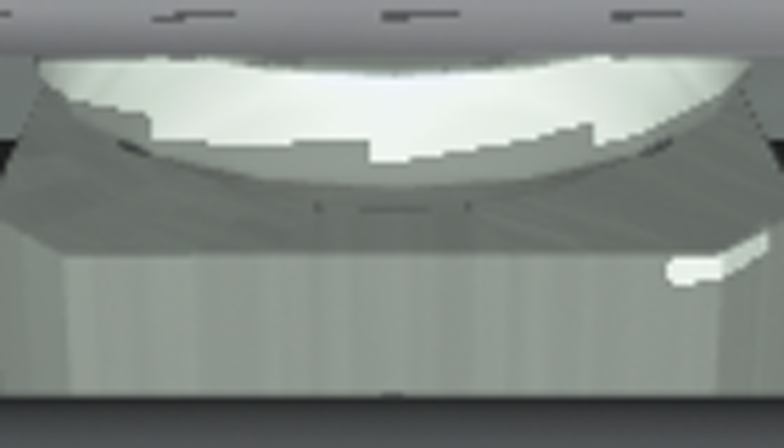

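It holds at x=0.5843 against 7 N, so the hub is seated on the shoulder. I'll relax the preload, open and withdraw upward.

jog_arm:
  rows:
    - {"dp": [-1.2,0,0],"turn": [0,0,0],"grip": 0}
    - {"dp": [-2.3,0,0],"turn": [0,0,0],"grip": 0}
    - {"dp": [-2.3,0,0],"turn": [0,0,0],"grip": 0}
    - {"dp": [-2.3,0,0],"turn": [0,0,0],"grip": 0.95}
    - {"dp": [-2.3,0,0],"turn": [0,0,0],"grip": 0.95}
    - {"dp": [-2.3,0,0],"turn": [0,0,0],"grip": 0.95}
    - {"dp": [-2.3,0,0],"turn": [0,0,0],"grip": 0.95}
    - {"dp": [-2.3,0,0],"turn": [0,0,0],"grip": 0.95}

```text
time_s: 22.55
position: [0.5848, -0.0316, 0.0688]
tcp_rot: [[0.992, -0.129, 0.001], [-0.129, -0.992, -0.0], [0.001, 0.0, -1.0]]
force: [0.1, 0.7, 0.4]
opening: 0.939
```

jog_arm:
  rows:
    - {"dp": [0,0,-5],"turn": [0,0,0],"grip": 0.95}
    - {"dp": [0,0,-30],"turn": [0,0,0],"grip": 0.95}
    - {"dp": [0,0,-70],"turn": [0,0,0],"grip": 0.95}
    - {"dp": [-20,0,-110],"turn": [0,0,0],"grip": 0.95}
    - {"dp": [-60,0,-130],"turn": [0,0,0],"grip": 0.95}
    - {"dp": [-90,0,-130],"turn": [0,0,0],"grip": 0.95}
    - {"dp": [-90,0,-130],"turn": [0,0,0],"grip": 0.95}
    - {"dp": [-90,0,-130],"turn": [0,0,0],"grip": 0.95}

```text
time_s: 23.35
position: [0.4951, -0.0199, 0.1992]
tcp_rot: [[0.992, -0.129, 0.002], [-0.129, -0.992, -0.0], [0.002, 0.0, -1.0]]
force: [0.4, -0.1, 0.5]
opening: 0.949
```

Run:
```python
from h import *
c,p,d,s=snap("wrist","w23"); move([.5832,-.0312,.0683],down(-7.36)); 
c2,p2,d2,_=snap("side","s23"); cv2.imwrite("pics/s23a.png",cv2.resize(p2[180:300,180:330,::-1],None,fx=5,fy=5,interpolation=cv2.INTER_CUBIC))
P=cloud(c,d); yaw=np.radians(-7.36); ex=np.array([np.cos(yaw),np.sin(yaw),0]); ey=np.array([-np.sin(yaw),np.cos(yaw),0]); o=np.array([.6058,-.0341,0])
U=np.stack([(P-o)@ex,(P-o)@ey,P[...,2]],-1)*1000
m=(U[...,2]>96)&(U[...,2]<108)&(U[...,0]<8)&(U[...,0]>-60)&(abs(U[...,1])<35); q=U[m]; print(len(q),np.percentile(q,[1,50,99],axis=0).round(1))
A=np.c_[q[:,:2],np.ones(len(q))]; print("tilt deg",np.degrees(np.linalg.lstsq(A,q[:,2],rcond=None)[0][:2]))
```

```text
dp [ 87.5  -0.3 130.9] turn [ 0.02 -0.14 -0.03] pos [ 0.4961 -0.0202  0.199 ] t 23.4 F [ 0.3 -0.1  0.1]
5482 [[-4.610e+01 -2.690e+01  9.630e+01]
 [-2.130e+01 -1.000e-01  1.003e+02]
 [ 7.200e+00  2.690e+01  1.021e+02]]
tilt deg [-0.41858536 -0.24228546]
```

View pics/w23.png

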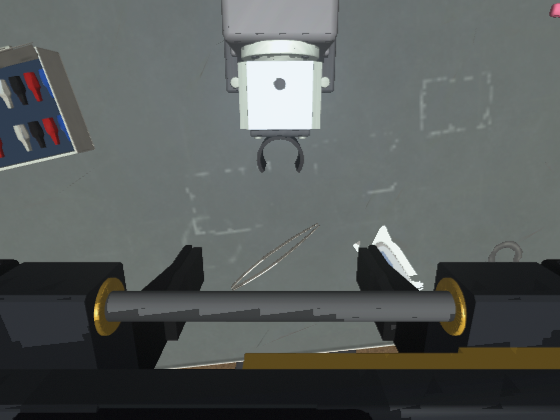

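View pics/s23a.png

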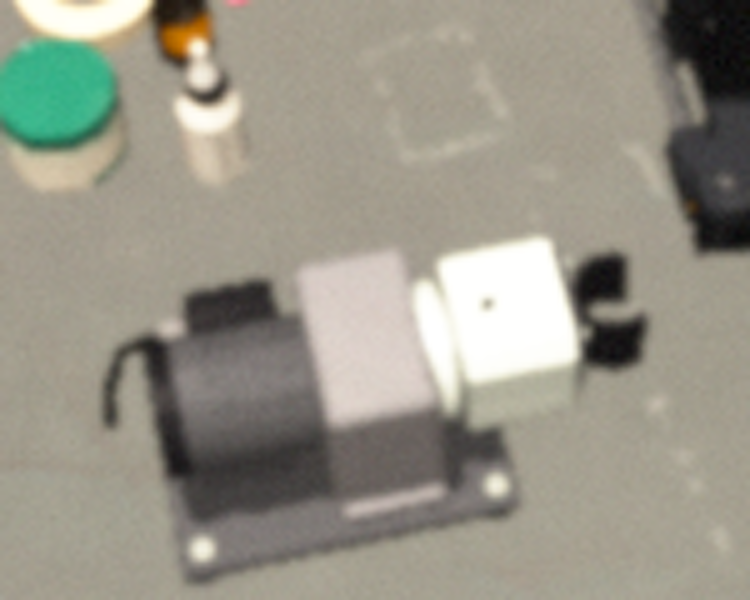

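The hub block spans −46 to about 0 mm from the shoulder and is level, and the arm is clear. I'm handing in.

```bash
python3 -c "
from rig import bot
print(bot.hand_in())"
```

```text
the job is handed in; nothing more can be done
None
```

The ink tumbler is back together, and I handed the job in at about 23.4 s of the 72 s allowed.

- **Key:** It lies fully down in the slot. Its top measured 10 mm above the slot floor and level, and it bottomed out at about 6 N.
- **Hub:** I used the left-hand of the two lookalikes and slid it on with its keyway over the key. It snapped past the spring ball at roughly 5 N or a little more in the readings; the peak fell between readings. After the snap a gap of about 1–2 mm remained, so I pressed gently until the hub stopped against the shoulder at 7 N.
- **Last checks:** With the gripper withdrawn, the hub block reached from 46 mm out to about the shoulder point and was level to within about half a degree. Nothing was touching the gripper. I moved nothing else, and the bystanders in the final pictures were where they had been; not every one of them was in view.
- **Disagreements:** The two key-to-slot alignment looks disagreed by up to 2 mm because the arm had not settled. I corrected this with fresh pictures before lowering the key. Depth readings ran about 0.7 mm low throughout.

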